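# Charge a grinding jar from the media dispenser

## Task

Charge the grinding jar: with the scoop that lies in the black pan, scoop up at least three of the four grinding balls, tip them into the steel hopper of the dispenser and set the scoop down level on the bench or back in the pan. Then turn the dispenser's black T-bar clockwise, feeling the clicks, to the third click and no further, so that the balls drop into the jar, and finish while still holding the bar there against its spring. Let no ball fall on the bench, and leave the jar and the other things where they are.

Things in the scene. Friction and masses are not known exactly. Their poses are not given: they have to be found in the camera images.
- dispenser: fixed media dispenser. Origin on the bench on its spindle's axis, z up. Base plate 140 mm along x (-70..70), 255 mm along y (-175..80), 12 mm thick. Hopper axis 95 mm from the spindle along its -y; hopper post at y = -163 mm, 127 mm high. A steel orifice plate (85 to 90 mm high, 121 mm radius) turns with the spindle, under the hopper and over the dispenser's +x side.
- hopper_mouth (a point): centre of the hopper's round mouth, at rim height, 164 mm above the bench. Steel funnel, about 100 mm wide inside at the rim, narrowing to a throat 37 mm wide just above the orifice plate. Nothing stands over it; the spindle with the T-bar (top 211 mm above the bench) is 95 mm from its axis.
- gate (a joint): angle of T-bar, spindle and orifice plate, rad: 0 at rest (end stop), growing clockwise seen from above. Clicks at 0.419, 0.838, 1.257 (the third), 1.676; end stop 1.735. A spring returns it to 0 when let go: 0.12 N m at 0, 0.16 at the third click, with a click ripple of +-0.08 N m (hardest a quarter of the way from one click to the next, easiest three quarters of the way).
- outlet (a point): centre of the hopper's throat at its lower end, 91 mm above the bench, just over the orifice plate. The plate keeps the balls in at joint 0 and at the first two clicks (only fine orifices there); at the third its large window lies under the throat and the balls drop into the jar within a second; at the fourth it is shut again.
- tbar: black T-bar on top of the spindle (the spindle and orifice plate belong to this body), gripped from above across its flat sides: 50 mm long along its x, 14 mm wide along its y, 24 mm tall. Origin on the spindle's axis at its underside, 187 mm above the bench. Turns with joint gate; at joint 0 its x is the dispenser's x.
- tbar_grip (a point): the middle of the T-bar, on the spindle's axis, 200 mm above the bench: the point to grip.
- jar: open steel grinding jar, loose, in a 5 mm high seat ring on the dispenser's base straight under the hopper: 78 mm outside diameter, 61 mm tall, walls 4 mm, floor 5 mm. Origin at the centre of its underside, z up. It stays there.
- pan: narrow black plastic media pan, fixed. Origin on the bench, z up, x along the pan to its front wall. Inner floor 5 mm above the bench, x from -106 to +86 mm, 76 mm wide; walls 34 mm high, 4 mm thick, the front wall leaning outward by 15 degrees. Balls lie in the front half, the scoop in the rear half with its lip towards +x.
- pan_front (a point): on the pan's inner floor (5 mm above the bench), middle of the foot of the leaning front wall.
- scoop: loose steel scoop, about 150 g. Origin under the centre of its blade; x forward to the lip, y across, z up. Blade 80 mm long (x -40..40), 66 mm wide, floor 2.4 mm thick, thinned to 0.4 mm at the open lip; heel and side walls 24 mm high, the sides falling to 6 mm near the lip. A level steel grip bar stands above the heel.
- scoop_grip (a point): the point to grip, from above across the bar's 16 mm width (scoop y): x = -55 mm, 66 mm above the scoop's underside, middle of the bar's height. The bar is 76 mm long along x (-94..-18) and 18 mm tall.
- scoop_lip (a point): middle of the scoop's lip, on the underside: x = +40 mm, z = 0 on the scoop.
- ball1_center (a point): centre of grinding ball 1 of 4: white zirconia, 15 mm diameter, 10.6 g, all alike. They need a slope of more than about 15 degrees to start rolling.
- ball2_center (a point): centre of grinding ball 2 of 4: white zirconia, 15 mm diameter, 10.6 g, all alike. They need a slope of more than about 15 degrees to start rolling.
- ball3_center (a point): centre of grinding ball 3 of 4: white zirconia, 15 mm diameter, 10.6 g, all alike. They need a slope of more than about 15 degrees to start rolling.
- ball4_center (a point): centre of grinding ball 4 of 4: white zirconia, 15 mm diameter, 10.6 g, all alike. They need a slope of more than about 15 degrees to start rolling.
- jar_lid: bystander: the jar's steel lid, 84 mm across, 24 mm tall with its knob, loose. Origin at the centre of its underside. Leave it.
- beaker: bystander: glass beaker, 74 mm across, 95 mm tall, loose. Origin at the centre of its underside. Leave it.
- brush: bystander: small brush, 180 mm long, lying along its x beyond the pan, origin under its middle. Leave it.
- amber_bottle: bystander: brown reagent bottle, 72 mm across, 140 mm tall. Origin at the centre of its underside. Leave it.
- mortar: bystander: white mortar, 112 mm across, 60 mm tall. Origin at the centre of its underside. Leave it.

How it is judged (in metres and radians):
On the way, in this order (a step that is already met when the one before it is completed fails the run):
1. at least three balls are lifted clear of the pan in the scoop (height (world z) of scoop above 0.05 m and (distance between each of ball1_center, ball2_center, ball3_center and scoop below 0.048 m or distance between each of ball1_center, ball2_center, ball4_center and scoop below 0.048 m or distance between each of ball1_center, ball3_center, ball4_center and scoop below 0.048 m or distance between each of ball2_center, ball3_center, ball4_center and scoop below 0.048 m)), for 0.2 s.
2. at least three balls lie in the hopper, the outlet still shut (value of joint gate below 0.2 rad and ((horizontal distance between each of ball1_center, ball2_center, ball3_center and hopper_mouth below 0.053 m and height (world z) of ball1_center between 0.09 and 0.162 m and height (world z) of ball2_center between 0.09 and 0.162 m and height (world z) of ball3_center between 0.09 and 0.162 m) or (horizontal distance between each of ball1_center, ball2_center, ball4_center and hopper_mouth below 0.053 m and height (world z) of ball1_center between 0.09 and 0.162 m and height (world z) of ball2_center between 0.09 and 0.162 m and height (world z) of ball4_center between 0.09 and 0.162 m) or (horizontal distance between each of ball1_center, ball3_center, ball4_center and hopper_mouth below 0.053 m and height (world z) of ball1_center between 0.09 and 0.162 m and height (world z) of ball3_center between 0.09 and 0.162 m and height (world z) of ball4_center between 0.09 and 0.162 m) or (horizontal distance between each of ball2_center, ball3_center, ball4_center and hopper_mouth below 0.053 m and height (world z) of ball2_center between 0.09 and 0.162 m and height (world z) of ball3_center between 0.09 and 0.162 m and height (world z) of ball4_center between 0.09 and 0.162 m))), for 0.3 s.
3. the T-bar is held at the third click (value of joint gate between 1.127 and 1.387 rad and contact force between the fingers and tbar above 1 N), for 0.3 s.
At the end, for the whole second after the job is handed in: fingers still pressing the T-bar (over 1 N) within 0.13 rad of the third click (1.257), at least three balls in the jar, scoop at rest, level within 0.35 rad and under 50 mm high on bench or pan, jar within 20 mm of its place (all of step 3 and ((horizontal distance between each of ball1_center, ball2_center, ball3_center and jar below 0.036 m and height (world z) of each of ball1_center, ball2_center, ball3_center below 0.072 m) or (horizontal distance between each of ball1_center, ball2_center, ball4_center and jar below 0.036 m and height (world z) of each of ball1_center, ball2_center, ball4_center below 0.072 m) or (horizontal distance between each of ball1_center, ball3_center, ball4_center and jar below 0.036 m and height (world z) of each of ball1_center, ball3_center, ball4_center below 0.072 m) or (horizontal distance between each of ball2_center, ball3_center, ball4_center and jar below 0.036 m and height (world z) of each of ball2_center, ball3_center, ball4_center below 0.072 m)) and angle between scoop's own z axis and vertical below 0.35 rad and height (world z) of scoop below 0.05 m and linear speed of scoop below 0.03 m/s and distance of jar from where it was at the start of the episode below 0.02 m); the arm keeps its last pose, push and grip.
It fails at once if the T-bar is turned past the third click (more than half way to the fourth) (value of joint gate above 1.466 rad).
It fails at once if a ball falls on the bench (height (world z) of any of ball1_center, ball2_center, ball3_center, ball4_center below 0.0095 m).
It fails at once if the jar is shoved from its seat (moved more than 20 mm) (distance of jar from where it was at the start of the episode above 0.02 m).
It fails at once if a bystander (jar lid, beaker, brush, brown bottle, mortar) is moved more than 30 mm (distance of any of jar_lid, beaker, brush, amber_bottle, mortar from where it was at the start of the episode above 0.03 m).
It also fails if it takes over 64 s, if anything falls off the work surface, if the arm or the gripper's body presses on something with over 40 N, if the wrist force passes 120 N, or if a joint passes its speed limit or range.

## Robot

A 7-joint arm with a two-finger parallel gripper is mounted at the origin on the work surface. World frame = base frame: x ahead of the robot, y to its left, z up, the work surface at z = 0. Lengths are in mm, angles in rad, forces in N, time in s.
With the tool pointing down it reaches from about 400 to 875 mm from the base axis. Payload 4.4 kg.
Tool frame: the origin (TCP) lies on the centre line of the jaws, within the pads' length; the fingertips stand 25 mm ahead of it and the grasp point (between the pads) lies 6 mm ahead of it; x points along the fingers, y is the direction in which the jaws open and shut, and the axes are right-handed (so a half turn about x gives the same grasp; the last joint's range is limited). The gripper opens to 85 mm and grips with 20 to 120 N. Pads are 22 mm wide; open, the fingers measure 114 mm over their backs; the gripper's body (76 mm by 85 mm) begins 54 mm behind the grasp point. The pads swing forward as they close: fully open they stand 13 mm farther back than shut.
Start: joints at [-1.367, 0.628, 0.038, 1.517, -0.027, 0.996, -0.02], TCP at [173.225, 626.507, 224.313] pointing down, gripper open.
Joint ranges: [-3.06, 3.06], [-0.37, 2.12], [-1.25, 1.32], [0.18, 2.47], [-1.1, 4.24], [0.23, 1.98], [-2.94, 2.94]. Speed limits (rad/s): [2.57, 2.57, 3.14, 3.14, 3.14, 3.14, 3.14].

## Interface

Orientations are given as [roll, pitch, yaw] about the fixed x, y, z axes, in that order (R = Rz(yaw) Ry(pitch) Rx(roll)).
In Python, from cell import * gives the robot as it stands. The module is installed in compiled form; this text tells all that it offers.
- The arm moves only by the tool jog_arm, never from a script. Its argument "series" is a list of rows, each a list of 3 entries, a list of its own where there are three numbers: the turn, a rotation vector about the tool's x, y, z in degrees, then the shift along the tool's x, y, z in mm, then the gripper's target within -1 to 1 (shut at 1, half-way at 0, fully open at -1). In form: [[[rx, ry, rz], [dx, dy, dz], hand], ...]. A call has 1 to 8 rows; each row shifts and turns the commanded pose from where the row before left it, along the tool's axes as they then stand; what a row does not reach is not made up. A row lasts 1/8 s, in which the tool goes at most 62.5 mm and 10.7 degrees, less where a joint would pass 70% of its speed; a pose out of reach is approached as far as the arm can. A call is refused whole if a number of a shift passes 62.5 or a number of a turn 10.7, either way. A call with a gripper value outside its range is refused whole. The fingers move at their own pace and stop on an object; the grip force is fixed at half the most. Time passes only in rows, so rows that do not move let the fingers close. It gives the time, the measured TCP pose, the force and the opening at its end, in the units of the state.
- read_state(): the state, without advancing time (a new reading comes with each control period).
- get_image(name): name is "scene" or "top" or "wrist"; returns a dict with "img" (384x512x3 uint8, red, green, blue), "range_z" (384x512 float32, mm along the optical axis (not along the pixel's ray), 0 where there is no reading), "fovy" (degrees; the focal length in pixels is half the picture's height over the tangent of half this angle, whatever the lens; pixels are square), "cx", "cy" (the principal point, pixels), "cam_to_world" (4x4, takes a point from camera to world coordinates). Camera axes: x right, y up, looking along -z (the intrinsics and any distortion apply to the point x, -y, -z); pixel columns grow to the right and rows downward; lengths in mm; the calibration is good to about 2 mm. A picture is of the moment at which its call begins.
- finish_job(): hands the job in, once; it reports no verdict.
The state is a dict: "clock": time; "qpos": joint angles; "qd": joint speeds; "tau": joint torques, N m; "eef_pos": TCP position; "tool_rot": TCP orientation; "force": force on the tool from outside, world axes, zero at the start; "torque": the same for the moment, N m; "width": finger opening in mm.
Only numpy, scipy, OpenCV 4.12 (cv2) and the standard library are available. Lean on these libraries where they do the work, as an engineer would, in place of code of your own. Each camera call takes 0.05 s, during which the arm holds its last target. There are 200 camera calls.

## Working session

There is one attempt and no reset: what is moved stays moved. The work goes in short steps, Python scripts to look and compute and a tool call to move; the robot and the scene stay as the last step left them, time stands still between calls to the robot, and variables do not carry over. Pictures are saved under pics/ and viewed, about 8 in all and at most 12, crops included, and the job is handed in when it is done.

Besides the shell and the picture viewer there is one more tool, called after "Call:" by a JSON object that holds its "op" and its "data", one argument or row to a line. jog_arm: Moves the arm, as the interface text tells. Its arguments: {"type":"object","properties":{"series":{"type":"array"}},"required":["series"]}

```bash
mkdir -p pics
cat > h.py <<'E'
from cell import *
import numpy as np, cv2
def grab(n,f):
    d=get_image(n); np.savez('pics/'+f+'.npz',**d); cv2.imwrite('pics/'+f+'.png',d['img'][:,:,::-1]); return d
def load(f): return np.load('pics/'+f+'.npz')
def cloud(d):
    h,w=d['range_z'].shape; fl=h/2/np.tan(np.radians(d['fovy'])/2)
    u,v=np.meshgrid(np.arange(w),np.arange(h)); z=d['range_z'].astype(float)
    P=np.stack([(u-d['cx'])/fl*z,-(v-d['cy'])/fl*z,-z,np.ones_like(z)],-1)
    P=P@d['cam_to_world'].T; P[z==0]=np.nan; return P[...,:3]
E
python3 - <<'E'
from h import *
s=read_state(); print({k:np.round(v,3).tolist() for k,v in s.items()})
for n in('top','scene'):
    d=grab(n,n+'0'); print(n,d['fovy'],d['cx'],d['cy'],np.round(d['cam_to_world'],3).tolist(), d.keys())
a=cv2.imread('pics/top0.png'); cv2.imwrite('pics/top0b.png',cv2.resize(a,(800,600),interpolation=cv2.INTER_CUBIC))
E
```

```text
{'clock': 0.0, 'qpos': [-1.367, 0.629, 0.038, 1.518, -0.027, 0.996, -0.02], 'qd': [-0.0, -0.002, -0.001, -0.001, 0.002, 0.0, 0.0], 'tau': [-0.001, -56.339, 1.226, -19.345, 0.011, 0.01, -0.0], 'eef_pos': [173.048, 625.883, 223.399], 'tool_rot': [-1.567, 1.569, -1.837], 'force': [-0.808, 0.133, -0.777], 'torque': [-0.012, -0.048, 0.012], 'width': 85.055}
top 55.361271006297805 255.14463467678303 195.75598415686267 [[-0.022, 0.979, -0.202, 354.948], [-1.0, -0.022, 0.004, -57.697], [-0.0, 0.202, 0.979, 1166.274], [0.0, 0.0, 0.0, 1.0]] dict_keys(['img', 'range_z', 'fovy', 'cx', 'cy', 'cam_to_world'])
scene 54.13998532349474 249.35330478516912 193.72539214753525 [[0.626, -0.655, 0.424, 1022.042], [0.78, 0.532, -0.328, -410.951], [-0.011, 0.536, 0.844, 1024.905], [0.0, 0.0, 0.0, 1.0]] dict_keys(['img', 'range_z', 'fovy', 'cx', 'cy', 'cam_to_world'])
```

View pics/top0b.png

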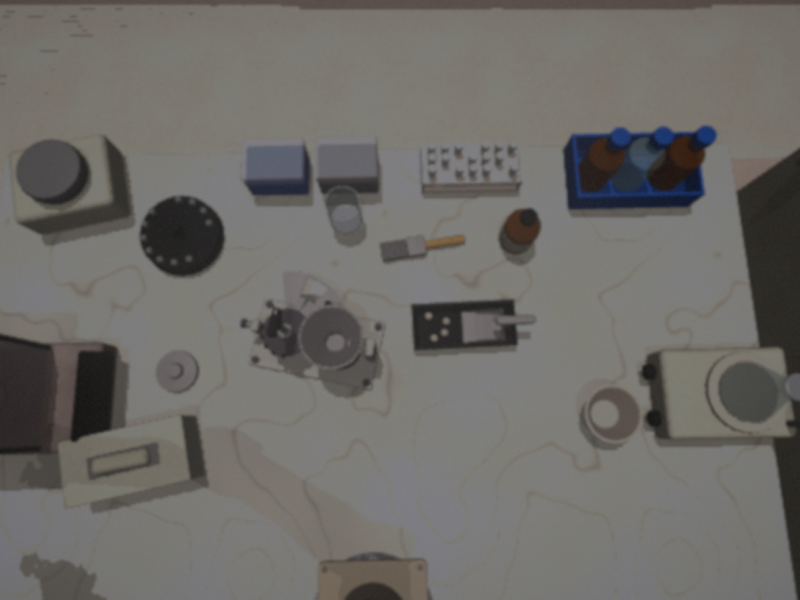

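View pics/scene0.png

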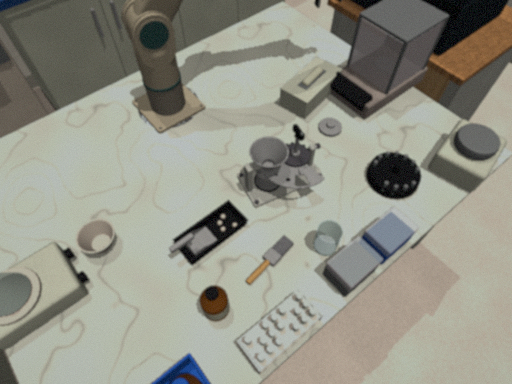

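The top view shows the pan (800×600 picture) at (465,327), its front with four balls to the left (world +y). The scoop handle is at (515,320), the hopper at (333,337) and the T-bar at (280,330). Next I'll measure from the depth data.

Run:
```python
from h import *
d=load('top0'); P=cloud(d)
a=d['img'][180:250,140:350,::-1]; 
a=cv2.convertScaleAbs(cv2.resize(a,None,fx=3.8,fy=3.8,interpolation=cv2.INTER_CUBIC),alpha=1.5); cv2.imwrite('pics/c1.png',a)
z=P[...,2]
print('bench',np.nanmedian(z[280:330,250:330]))
def reg(r0,r1,c0,c1,lo,hi,name,rect=True):
    m=np.zeros(z.shape,bool); m[r0:r1,c0:c1]=1; m&=(z>lo)&(z<hi); Q=P[m]
    print(name,len(Q),Q.mean(0).round(1),'min',Q.min(0).round(1),'max',Q.max(0).round(1))
    if rect:
        r=cv2.minAreaRect(Q[:,:2].astype(np.float32)); print('  rect',r)
    return Q
reg(185,230,255,350,55,85,'bar')
reg(185,230,255,350,26,48,'walls')
reg(185,230,255,350,10,23,'balls')
Q=reg(190,245,185,240,155,170,'rim')
A=np.c_[2*Q[:,:2],np.ones(len(Q))]; s=np.linalg.lstsq(A,(Q[:,:2]**2).sum(1),rcond=None)[0]; print(' circ',s[:2],np.sqrt(s[2]+s[0]**2+s[1]**2))
reg(190,245,150,205,195,220,'tbar')
reg(180,255,150,250,8,16,'base')
```

```text
bench -0.22136113354008558
bar 138 [ 547.8 -286.5   78.4] min [ 540.4 -324.4   66.3] max [ 557.  -251.7   83.8]
  rect ((548.66259765625, -288.00543212890625), (16.046167373657227, 72.77962493896484), 0.4777686297893524)
walls 537 [ 550.1 -195.4   33.2] min [ 500.3 -298.8   26. ] max [599.7 -87.9  44.5]
  rect ((549.384765625, -193.45513916015625), (95.06446075439453, 209.03543090820312), 1.6455645561218262)
balls 246 [ 557.6 -193.7   15.2] min [ 515.4 -294.9   10. ] max [590.2 -96.7  23. ]
  rect ((551.9462890625, -195.65847778320312), (73.59815216064453, 197.60617065429688), 0.9529338479042053)
rim 425 [512.7  61.4 161.6] min [454.2   2.7 155.2] max [567.6 116.9 169. ]
  rect ((510.6327209472656, 59.74742126464844), (114.39529418945312, 112.93658447265625), 88.14189910888672)
 circ [510.04034915  58.93160448] 53.17513789763652
tbar 120 [530.5 150.4 208.4] min [506.4 140.5 195.5] max [556.3 162.4 214.5]
  rect ((531.3224487304688, 152.3322296142578), (15.77508544921875, 49.58353042602539), 77.34346771240234)
base 1196 [494.  100.4  11.9] min [427.  -32.9   8. ] max [615.  243.9  16. ]
  rect ((521.04345703125, 105.22286987304688), (254.7745819091797, 140.03326416015625), 77.06231689453125)
```

View pics/c1.png

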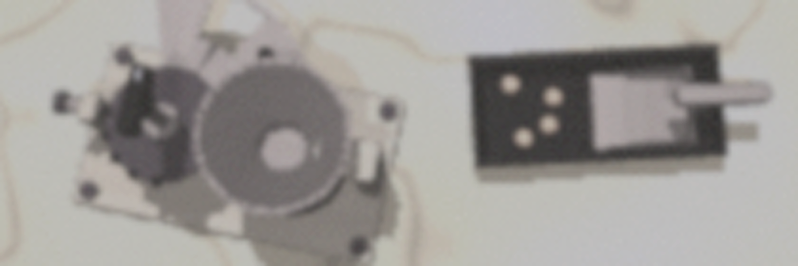

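The crop shows balls at about (511,83), (554,97), (549,125), (525,138), the scoop blade from 592 to 695, the hopper at (270,138) and the T-bar at (137,105). Next I need the ball positions and the current tool axes.

Run:
```python
from h import *
from scipy.spatial.transform import Rotation as R
d=load('top0'); P=cloud(d)
for u,v in[(511,83),(554,97),(549,125),(525,138),(592,110),(690,70),(690,140)]:
    c=140+u/3.8; r=180+v/3.8; r,c=int(round(r-.4)),int(round(c-.4)); print(u,v,P[r,c].round(1))
s=read_state(); M=R.from_euler('xyz',s['tool_rot']).as_matrix(); print(M.round(3),s['eef_pos'])
# pan walls fine: left/right rows
z=P[...,2]; m=np.zeros(z.shape,bool); m[185:230,258:350]=1
Q=P[m&(z>34)&(z<43)]
for y0 in range(-300,-85,20):
    q=Q[(Q[:,1]>y0)&(Q[:,1]<y0+20)]; 
    if len(q): print(y0, np.round([q[:,0].min(),q[q[:,0]<550,0].mean() if (q[:,0]<550).any() else 0,q[q[:,0]>550,0].mean() if (q[:,0]>550).any() else 0,q[:,0].max()],1))
```

```text
511 83 [ 573.1 -122.7   17.9]
554 97 [ 559.2 -157.3   18.8]
549 125 [ 536.8 -153.3   18.2]
525 138 [ 523.7 -133.5   23. ]
592 110 [ 547.6 -190.     6.4]
690 70 [ 576.8 -270.8   31.9]
690 140 [ 522.6 -271.5    9.6]
[[-0.     0.267  0.964]
 [-0.002  0.964 -0.267]
 [-1.    -0.002  0.   ]] [173.05850857 625.96067975 223.49970471]
-300 [505.7 515.2 589.4 598.5]
-280 [506.  512.3 593.6 595.9]
-260 [503.6 507.5 592.1 596.2]
-240 [503.7 507.5 593.7 596.5]
-220 [504.3 507.2 592.4 594. ]
-200 [502.  506.8 591.3 594.2]
-180 [502.3 506.5 590.5 594.8]
-160 [502.4 505.4 590.9 595.2]
-140 [503.1 504.9 590.  592.1]
-120 [500.3 504.1 589.8 592.9]
-100 [500.6 518.8 571.7 589.8]
```

```bash
cat >> h.py <<'E'
from scipy.spatial.transform import Rotation as Ro, Slerp
def Rt(psi,tilt=0):
    p=np.radians(psi); y=np.array([np.cos(p),np.sin(p),0]); x=np.array([0,0,-1.]); 
    return Ro.from_matrix(np.c_[x,y,np.cross(x,y)])*Ro.from_rotvec([0,np.radians(tilt),0])
def cur():
    s=read_state(); return np.array(s['eef_pos']),Ro.from_euler('xyz',s['tool_rot']),s
def plan(wps,hand,start=None):
    """wps: (pos,psi,tilt,nrows); prints tool-axis rows from the present pose"""
    p,R=start or cur()[:2]; k=0
    for pos,psi,t,n in wps:
        pos=np.array(pos,float); R1=Rt(psi,t); S=Slerp([0,1],Ro.concatenate([R,R1])); p0=p;Ra=R;pa=p
        for i in range(1,n+1):
            pb=p0+(pos-p0)*i/n; Rb=S(i/n); k+=1
            print([(Ra.inv()*Rb).as_rotvec(degrees=True).round(1).tolist(),Ra.inv().apply(pb-pa).round(1).tolist(),hand],',' if k%8 else '\n--')
            pa,Ra=pb,Rb
        p,R=pos,R1
E
python3 - <<'E'
from h import *
plan([((300,450,310),56,0,4),((450,100,310),22,0,7),((548,-270,200),1.4,0,7),((548.5,-288,150),1.4,0,2)],-1)
E
```

```text
[[4.6, 0.0, 0.0], [-21.6, -34.0, 42.3], -1] ,
[[4.6, 0.0, 0.0], [-21.6, -30.4, 44.9], -1] ,
[[4.6, 0.0, 0.0], [-21.6, -26.7, 47.2], -1] ,
[[4.6, 0.0, 0.0], [-21.6, -22.8, 49.2], -1] ,
[[4.9, 0.0, 0.0], [-0.0, -29.5, 45.7], -1] ,
[[4.9, 0.0, 0.0], [0.0, -25.5, 48.1], -1] ,
[[4.9, 0.0, 0.0], [0.0, -21.3, 50.0], -1] ,
[[4.9, 0.0, 0.0], [0.0, -17.0, 51.7], -1] 
--
[[4.9, 0.0, 0.0], [0.0, -12.6, 52.9], -1] ,
[[4.9, 0.0, 0.0], [0.0, -8.1, 53.8], -1] ,
[[4.9, 0.0, 0.0], [0.0, -3.5, 54.3], -1] ,
[[2.9, 0.0, 0.0], [15.7, -6.8, 54.3], -1] ,
[[2.9, 0.0, 0.0], [15.7, -4.0, 54.5], -1] ,
[[2.9, 0.0, 0.0], [15.7, -1.2, 54.7], -1] ,
[[2.9, 0.0, 0.0], [15.7, 1.6, 54.7], -1] ,
[[2.9, 0.0, 0.0], [15.7, 4.4, 54.5], -1] 
--
[[2.9, 0.0, 0.0], [15.7, 7.2, 54.2], -1] ,
[[2.9, 0.0, 0.0], [15.7, 10.0, 53.8], -1] ,
[[0.0, 0.0, 0.0], [25.0, 0.0, 9.0], -1] ,
[[0.0, 0.0, 0.0], [25.0, 0.0, 9.0], -1] ,
```

Call:
{"op": "jog_arm", "data": {
  "series": [
    [[4.6, 0, 0], [-22, -34, 42], -1],
    [[4.6, 0, 0], [-22, -30, 45], -1],
    [[4.6, 0, 0], [-22, -27, 47], -1],
    [[4.6, 0, 0], [-22, -23, 49], -1],
    [[4.9, 0, 0], [0, -29, 46], -1],
    [[4.9, 0, 0], [0, -25, 48], -1],
    [[4.9, 0, 0], [0, -21, 50], -1],
    [[4.9, 0, 0], [0, -17, 52], -1]
  ]
}}

```text
clock: 1.1
eef_pos: [387.1, 249.8, 312.2]
tool_rot: [-2.892, 1.571, 2.456]
force: [1.7, 0.9, 0.0]
width: 85.2
```

Call:
{"op": "jog_arm", "data": {
  "series": [
    [[4.9, 0, 0], [0, -13, 53], -1],
    [[4.9, 0, 0], [0, -8, 54], -1],
    [[4.9, 0, 0], [0, -4, 54], -1],
    [[2.9, 0, 0], [16, -7, 54], -1],
    [[2.9, 0, 0], [16, -4, 54], -1],
    [[2.9, 0, 0], [16, -1, 55], -1],
    [[2.9, 0, 0], [16, 2, 55], -1],
    [[2.9, 0, 0], [16, 4, 54], -1]
  ]
}}

```text
clock: 2.1
eef_pos: [519.9, -164.2, 231.5]
tool_rot: [-2.599, 1.57, 2.241]
force: [1.6, 0.5, 0.6]
width: 85.2
```

Call:
{"op": "jog_arm", "data": {
  "series": [
    [[2.9, 0, 0], [16, 7, 54], -1],
    [[2.9, 0, 0], [15, 10, 54], -1],
    [[0, 0, 0], [25, 0, 9], -1],
    [[0, 0, 0], [0, 0, 0], -1]
  ]
}}

```text
clock: 2.6
eef_pos: [546.0, -277.5, 174.0]
tool_rot: [-1.995, 1.566, 2.742]
force: [-0.2, 0.3, 0.2]
width: 85.3
```

Run:
```python
from h import *
p,R,s=cur(); print(p.round(1),R.as_matrix().round(3).tolist(),s['clock'],s['qpos'])
d=grab('wrist','w1'); P=cloud(d); z=P[...,2]
Q=P[(z>68)&(z<90)]; print(len(Q)); print(Q.mean(0),cv2.minAreaRect(Q[:,:2].astype(np.float32)))
```

```text
[ 546.  -277.5  174. ] [[-0.005, 1.0, 0.025], [0.002, 0.025, -1.0], [-1.0, -0.005, -0.002]] 2.6 [ 0.13978894  0.67793946  0.47303127  1.68314475 -0.37948757  0.87839963
  0.79481242]
3418
[ 631.41500562 -290.679594     80.14702857] ((639.264892578125, -299.4247741699219), (74.9977798461914, 210.3063201904297), 81.90657806396484)
```

View pics/w1.png

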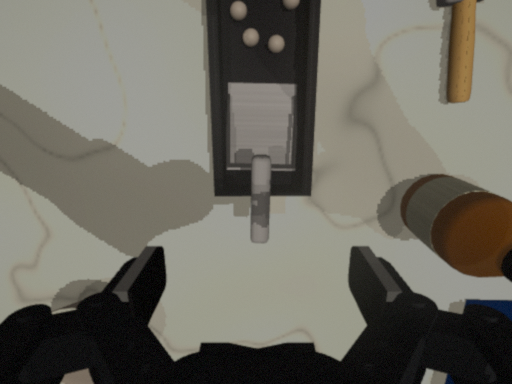

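The bar runs from (261,155) to (259,242) in the picture, the scoop is square in the pan, and the bottle is clear at the right (465,235).

Run:
```python
from h import *
d=load('w1'); P=cloud(d)
Q=P[145:250,240:285].reshape(-1,3); Q=Q[(Q[:,2]>68)&(Q[:,2]<95)]; print(len(Q),Q.mean(0),np.median(Q[:,2]),cv2.minAreaRect(Q[:,:2].astype(np.float32)))
for y in range(-330,-240,10):
    q=Q[(Q[:,1]>y)&(Q[:,1]<y+10)]
    if len(q):print(y,q[:,0].min().round(1),q[:,0].max().round(1),np.median(q[:,2]).round(1))
print(P[100:130:10,235:295:10].round(0).tolist())
```

```text
1672 [ 547.63042834 -283.78113182   79.60227043] 79.916079351238 ((547.6759643554688, -286.4488830566406), (16.015554428100586, 75.4049301147461), 0.16024382412433624)
-330 540.2 554.9 79.6
-320 540.0 555.7 80.0
-310 539.9 555.4 80.0
-300 539.7 555.7 80.1
-290 540.4 555.6 80.0
-280 540.2 555.2 80.1
-270 540.0 555.6 80.0
-260 539.7 555.3 79.8
-250 541.3 553.6 75.6
[[[522.0, -207.0, 6.0], [532.0, -207.0, 8.0], [541.0, -207.0, 9.0], [551.0, -206.0, 7.0], [561.0, -206.0, 7.0], [571.0, -206.0, 6.0]], [[522.0, -216.0, 8.0], [532.0, -216.0, 7.0], [542.0, -216.0, 9.0], [551.0, -216.0, 9.0], [561.0, -215.0, 8.0], [571.0, -215.0, 8.0]], [[522.0, -226.0, 9.0], [532.0, -226.0, 9.0], [542.0, -226.0, 7.0], [552.0, -225.0, 8.0], [562.0, -225.0, 8.0], [571.0, -225.0, 8.0]]]
```

Call:
{"op": "jog_arm", "data": {
  "series": [
    [[1, 0, 0], [35, 1.8, 8.5], -1],
    [[0, 0, 0], [35, 0, 0], -1],
    [[0, 0, 0], [27, 0, 0], -1],
    [[0, 0, 0], [0, 0, 0], -1],
    [[0, 0, 0], [0, 0, 0], 1],
    [[0, 0, 0], [0, 0, 0], 1],
    [[0, 0, 0], [0, 0, 0], 1],
    [[0, 0, 0], [0, 0, 0], 1]
  ]
}}

```text
clock: 3.65
eef_pos: [550.1, -286.0, 79.8]
tool_rot: [1.247, 1.57, -0.314]
force: [-0.6, 0.3, -0.7]
width: 12.2
```

Call:
{"op": "jog_arm", "data": {
  "series": [
    [[0, 0, 0], [0, 0, 0], 1],
    [[0, 0, 0], [0, 0, 0], 1]
  ]
}}

```text
clock: 3.9
eef_pos: [549.9, -285.9, 79.3]
tool_rot: [-1.976, 1.571, 2.745]
force: [0.4, -0.1, 0.2]
width: -0.1
```

Run:
```python
from h import *
p,R,s=cur(); print(p.round(1),R.as_matrix().round(3).tolist(),s['width'],np.round(s['force'],1),np.round(s['torque'],2))
```

```text
[ 549.9 -285.9   79.3] [[-0.0, 1.0, 0.009], [0.0, 0.009, -1.0], [-1.0, -0.0, -0.0]] -0.08695720593917654 [ 0.4 -0.1  0.2] [0.   0.09 0.02]
```

The fingers shut on nothing, so I'll look.

Run:
```python
from h import *
d=grab('wrist','w2'); t=grab('top','t2')
a=cv2.resize(d['img'][:,:,::-1],(400,300)); b=cv2.resize(t['img'][180:250,230:350,::-1],(800,466)[:2],interpolation=cv2.INTER_CUBIC)
b=cv2.resize(b,(400,234)); b=cv2.copyMakeBorder(b,0,66,0,0,0); cv2.imwrite('pics/c2.png',cv2.hconcat([a,b]))
P=cloud(t); z=P[...,2]; m=np.zeros(z.shape,bool); m[185:230,255:350]=1; Q=P[m&(z>60)&(z<90)]; print(len(Q),Q.mean(0),Q.min(0),Q.max(0))
```

```text
<stdin>:5: RuntimeWarning: Mean of empty slice.
  ret = um.true_divide(
Traceback (most recent call last):
ValueError: zero-size array to reduction operation minimum which has no identity
```

View pics/c2.png

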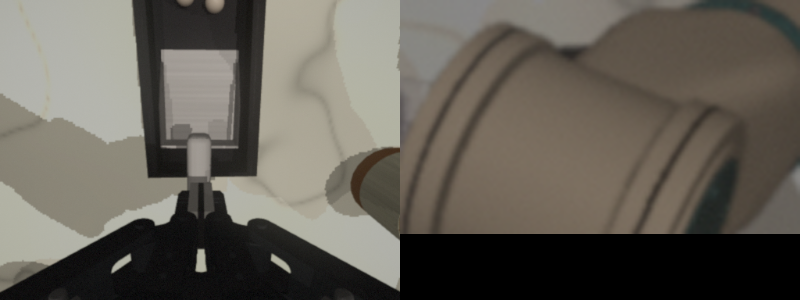

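The bar shows from (200,133) to (200,178) with the fingers right behind it. Depth will show where they really are.

Run:
```python
from h import *
d=load('pics/../w2'); P=cloud(d)
print(d['cam_to_world'].round(2).tolist(),d['fovy'])
for r in range(165,330,8): print(r,[P[r,c].round(0).tolist() for c in (246,256,266)])
print(P[232,150:370:12].round(0).tolist())
```

```text
Traceback (most recent call last):
  File "h.py", line 5, in load
    def load(f): return np.load('pics/'+f+'.npz')
                        ~~~~~~~^^^^^^^^^^^^^^^^^^
FileNotFoundError: [Errno 2] No such file or directory: 'pics/pics/../w2.npz'
```

Run:
```python
from h import *
d=load('w2'); P=cloud(d)
print(d['cam_to_world'].round(2).tolist(),d['fovy'])
for r in range(165,330,8): print(r,[P[r,c].round(0).tolist() for c in (246,256,266)])
```

```text
[[1.0, -0.01, -0.0, 548.8], [0.01, 0.96, 0.29, -210.96], [0.0, -0.29, 0.96, 229.21], [0.0, 0.0, 0.0, 1.0]] 63.01287915906667
165 [[541.0, -259.0, 9.0], [549.0, -259.0, 8.0], [556.0, -259.0, 7.0]]
173 [[544.0, -249.0, 74.0], [549.0, -249.0, 73.0], [554.0, -250.0, 70.0]]
181 [[544.0, -251.0, 80.0], [549.0, -252.0, 79.0], [554.0, -252.0, 79.0]]
189 [[544.0, -256.0, 80.0], [549.0, -255.0, 80.0], [554.0, -256.0, 79.0]]
197 [[544.0, -259.0, 81.0], [549.0, -260.0, 80.0], [554.0, -260.0, 79.0]]
205 [[544.0, -264.0, 81.0], [549.0, -264.0, 79.0], [554.0, -264.0, 80.0]]
213 [[544.0, -268.0, 80.0], [549.0, -268.0, 81.0], [554.0, -269.0, 79.0]]
221 [[544.0, -272.0, 81.0], [549.0, -273.0, 80.0], [554.0, -273.0, 79.0]]
229 [[544.0, -277.0, 81.0], [549.0, -277.0, 81.0], [554.0, -277.0, 79.0]]
237 [[544.0, -275.0, 94.0], [549.0, -275.0, 94.0], [554.0, -275.0, 94.0]]
245 [[545.0, -275.0, 103.0], [549.0, -275.0, 103.0], [553.0, -275.0, 103.0]]
253 [[545.0, -275.0, 110.0], [549.0, -275.0, 110.0], [553.0, -275.0, 110.0]]
261 [[545.0, -275.0, 117.0], [549.0, -276.0, 115.0], [553.0, -275.0, 117.0]]
269 [[545.0, -274.0, 124.0], [549.0, -275.0, 123.0], [553.0, -274.0, 123.0]]
277 [[545.0, -273.0, 131.0], [549.0, -277.0, 125.0], [553.0, -274.0, 130.0]]
285 [[546.0, -274.0, 134.0], [549.0, -281.0, 124.0], [552.0, -274.0, 135.0]]
293 [[546.0, -275.0, 138.0], [549.0, -284.0, 124.0], [552.0, -274.0, 140.0]]
301 [[546.0, -274.0, 144.0], [549.0, -289.0, 123.0], [552.0, -274.0, 143.0]]
309 [[546.0, -275.0, 146.0], [549.0, -292.0, 125.0], [552.0, -277.0, 143.0]]
317 [[546.0, -278.0, 146.0], [549.0, -296.0, 124.0], [553.0, -287.0, 135.0]]
325 [[546.0, -290.0, 136.0], [550.0, -405.0, -1.0], [553.0, -290.0, 136.0]]
```

The closed fingertips sit at about z 88, above the bar, so the stated TCP reads roughly 33 mm too low. I'll half-open, go up to be clear, then descend carefully while watching force.

Call:
{"op": "jog_arm", "data": {
  "series": [
    [[0, 0, 0], [-10, -2, 0], 0],
    [[0, 0, 0], [0, 0, 0], 0],
    [[0, 0, 0], [0, 0, 0], 0],
    [[0, 0, 0], [0, 0, 0], 0],
    [[0, 0, 0], [0, 0, 0], 0]
  ]
}}

```text
clock: 4.62
eef_pos: [547.8, -285.8, 89.1]
tool_rot: [-2.064, 1.57, 2.658]
force: [0.2, -0.0, 0.1]
width: 42.7
```

Run:
```python
from h import *
p,R,s=cur(); print(p.round(1),s['width'],s['force'])
d=grab('wrist','w3'); e=grab('scene','s3')
a=cv2.resize(d['img'][:,:,::-1],(400,300)); b=cv2.resize(e['img'][100:280,120:360,::-1],(400,300),interpolation=cv2.INTER_CUBIC)
cv2.imwrite('pics/c3.png',cv2.hconcat([a,b]))
```

```text
[ 547.8 -285.8   89.1] 42.74909145760866 [ 0.18585019 -0.0474256   0.10899192]
```

View pics/c3.png

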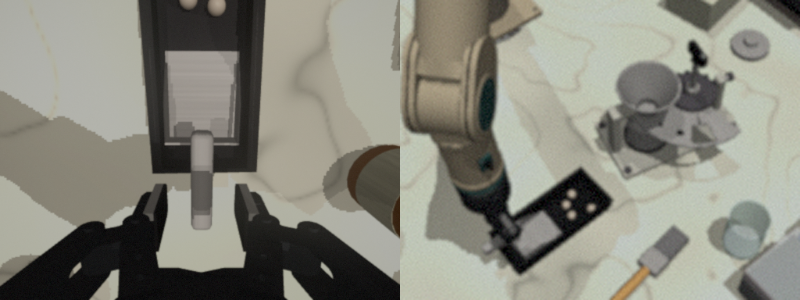

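Run:
```python
from h import *
d=load('w3'); P=cloud(d)
for c in (200,206,303,309,315):
    print(c,[P[r,c].round(0).tolist() for r in range(225,300,7)])
for r in (180,220,260,290): print(r,P[r,258].round(0))
```

```text
200 [[501.0, -314.0, -0.0], [500.0, -320.0, -0.0], [521.0, -275.0, 106.0], [522.0, -276.0, 112.0], [523.0, -274.0, 121.0], [524.0, -274.0, 127.0], [525.0, -275.0, 131.0], [526.0, -275.0, 135.0], [526.0, -278.0, 135.0], [526.0, -281.0, 136.0], [526.0, -284.0, 137.0]]
206 [[506.0, -314.0, -1.0], [505.0, -320.0, 0.0], [524.0, -275.0, 106.0], [525.0, -275.0, 114.0], [526.0, -275.0, 120.0], [526.0, -278.0, 120.0], [526.0, -281.0, 121.0], [526.0, -283.0, 123.0], [526.0, -287.0, 123.0], [526.0, -289.0, 125.0], [526.0, -291.0, 126.0]]
303 [[586.0, -313.0, -1.0], [586.0, -320.0, -1.0], [569.0, -275.0, 105.0], [569.0, -277.0, 109.0], [569.0, -280.0, 110.0], [569.0, -283.0, 111.0], [568.0, -286.0, 113.0], [568.0, -289.0, 113.0], [569.0, -292.0, 114.0], [569.0, -296.0, 114.0], [589.0, -380.0, -0.0]]
309 [[591.0, -313.0, 1.0], [591.0, -319.0, -0.0], [571.0, -274.0, 107.0], [570.0, -274.0, 114.0], [569.0, -275.0, 120.0], [569.0, -275.0, 125.0], [569.0, -277.0, 126.0], [569.0, -280.0, 127.0], [568.0, -282.0, 129.0], [569.0, -285.0, 129.0], [569.0, -289.0, 129.0]]
315 [[595.0, -312.0, 1.0], [596.0, -319.0, 1.0], [574.0, -274.0, 106.0], [573.0, -275.0, 113.0], [572.0, -275.0, 120.0], [571.0, -274.0, 126.0], [570.0, -274.0, 132.0], [569.0, -274.0, 136.0], [569.0, -278.0, 135.0], [569.0, -281.0, 136.0], [570.0, -284.0, 136.0]]
180 [nan nan nan]
220 [ 548. -276.   81.]
260 [ 548. -300.   81.]
290 [ 548. -320.   80.]
```

The half-open fingertips are at about z 104 with TCP at 89, confirming a constant offset. I'm lowering 42 mm and gripping.

Call:
{"op": "jog_arm", "data": {
  "series": [
    [[0, 0, 0], [14, 0, 0], 0],
    [[0, 0, 0], [14, 0, 0], 0],
    [[0, 0, 0], [14, 0, 0], 0],
    [[0, 0, 0], [0, 0, 0], 0]
  ]
}}

```text
clock: 5.22
eef_pos: [546.8, -285.3, 45.5]
tool_rot: [-2.072, 1.568, 2.65]
force: [-0.8, -0.1, -0.9]
width: 42.5
```

Call:
{"op": "jog_arm", "data": {
  "series": [
    [[0, 0, 0], [0, 0, 0], 1],
    [[0, 0, 0], [0, 0, 0], 1],
    [[0, 0, 0], [0, 0, 0], 1],
    [[0, 0, 0], [0, 0, 0], 1],
    [[0, 0, 0], [0, 0, 0], 1]
  ]
}}

```text
clock: 5.85
eef_pos: [548.3, -286.2, 47.7]
tool_rot: [0.992, 1.57, -0.57]
force: [0.1, 0.1, 3.2]
width: 14.6
```

Run:
```python
from h import *
p,R,s=cur(); print(p.round(1),R.as_matrix().round(3).tolist(),s['width'],np.round(s['force'],1),s['qpos'])
d=grab('wrist','w4');P=cloud(d)
for r in range(165,300,8): print(r,[P[r,c].round(0).tolist() for c in (246,256,266)])
Q=P[140:300,240:275].reshape(-1,3);Q=Q[(Q[:,2]>70)&(Q[:,2]<88)];print(len(Q),cv2.minAreaRect(Q[:,:2].astype(np.float32)))
```

```text
[ 548.3 -286.2   47.7] [[0.001, 1.0, 0.009], [-0.001, 0.009, -1.0], [-1.0, 0.001, 0.001]] 14.638388311176858 [0.1 0.1 3.2] [ 0.21065829  0.84605269  0.37645198  1.74861656 -0.48003072  0.638185
  0.87214609]
165 [[541.0, -253.0, 8.0], [547.0, -252.0, 8.0], [553.0, -253.0, 7.0]]
173 [[541.0, -258.0, 8.0], [547.0, -258.0, 7.0], [553.0, -257.0, 8.0]]
181 [[541.0, -263.0, 7.0], [547.0, -262.0, 9.0], [553.0, -262.0, 9.0]]
189 [[543.0, -249.0, 71.0], [547.0, -249.0, 72.0], [551.0, -249.0, 72.0]]
197 [[543.0, -250.0, 79.0], [547.0, -250.0, 79.0], [551.0, -250.0, 78.0]]
205 [[543.0, -253.0, 80.0], [547.0, -253.0, 81.0], [551.0, -253.0, 81.0]]
213 [[543.0, -257.0, 80.0], [547.0, -256.0, 81.0], [551.0, -256.0, 81.0]]
221 [[543.0, -260.0, 80.0], [547.0, -260.0, 80.0], [551.0, -260.0, 80.0]]
229 [[543.0, -263.0, 80.0], [547.0, -263.0, 80.0], [551.0, -263.0, 81.0]]
237 [[543.0, -267.0, 79.0], [547.0, -267.0, 81.0], [551.0, -266.0, 82.0]]
245 [[543.0, -271.0, 80.0], [547.0, -270.0, 81.0], [552.0, -270.0, 81.0]]
253 [[543.0, -274.0, 80.0], [547.0, -274.0, 80.0], [552.0, -274.0, 81.0]]
261 [[543.0, -278.0, 80.0], [547.0, -278.0, 80.0], [552.0, -278.0, 80.0]]
269 [[543.0, -282.0, 80.0], [547.0, -282.0, 80.0], [552.0, -282.0, 80.0]]
277 [[543.0, -285.0, 82.0], [547.0, -286.0, 80.0], [552.0, -285.0, 80.0]]
285 [[543.0, -290.0, 80.0], [548.0, -289.0, 80.0], [552.0, -289.0, 81.0]]
293 [[543.0, -294.0, 79.0], [548.0, -293.0, 81.0], [552.0, -294.0, 80.0]]
3849 ((547.900390625, -273.5910339355469), (50.155059814453125, 14.86449146270752), 89.82901000976562)
```

Gripped: width 14.6 and the scoop is still level. Now I'll align its yaw with the pan (+1.2°) and push forward slowly, watching the force.

Call:
{"op": "jog_arm", "data": {
  "series": [
    [[-1.2, 0, 0], [0.5, 1.5, 0], 1],
    [[0, 0, 0], [0.5, 0, -10], 1],
    [[0, 0, 0], [0, 0, -10], 1],
    [[0, 0, 0], [0, 0, -10], 1],
    [[0, 0, 0], [0, 0, -10], 1],
    [[0, 0, 0], [0, 0, -10], 1],
    [[0, 0, 0], [0, 0, -8], 1],
    [[0, 0, 0], [0, 0, -6], 1]
  ]
}}

```text
clock: 6.9
eef_pos: [548.7, -224.6, 47.7]
tool_rot: [0.621, 1.565, -0.92]
force: [0.5, -3.8, 6.8]
width: 14.8
```

Call:
{"op": "jog_arm", "data": {
  "series": [
    [[0, 0, 0], [0, 0, -6], 1],
    [[0, 0, 0], [0, 0, -5], 1],
    [[0, 0, 0], [0, 0, -4], 1]
  ]
}}

```text
clock: 7.28
eef_pos: [548.3, -209.9, 47.7]
tool_rot: [0.636, 1.565, -0.905]
force: [0.2, -4.4, 6.1]
width: 14.4
```

Run:
```python
from h import *
p,R,s=cur(); print(p.round(1),R.as_matrix().round(3).tolist(),s['width'],np.round(s['force'],1))
d=grab('wrist','w5');P=cloud(d)
a=cv2.resize(d['img'][:300,100:420,::-1],(640,600),interpolation=cv2.INTER_CUBIC);cv2.imwrite('pics/c5.png',a)
```

```text
[ 548.3 -209.9   47.7] [[0.004, 1.0, 0.03], [-0.004, 0.03, -1.0], [-1.0, 0.003, 0.005]] 14.4446785296567 [ 0.2 -4.4  6.1]
```

View pics/c5.png

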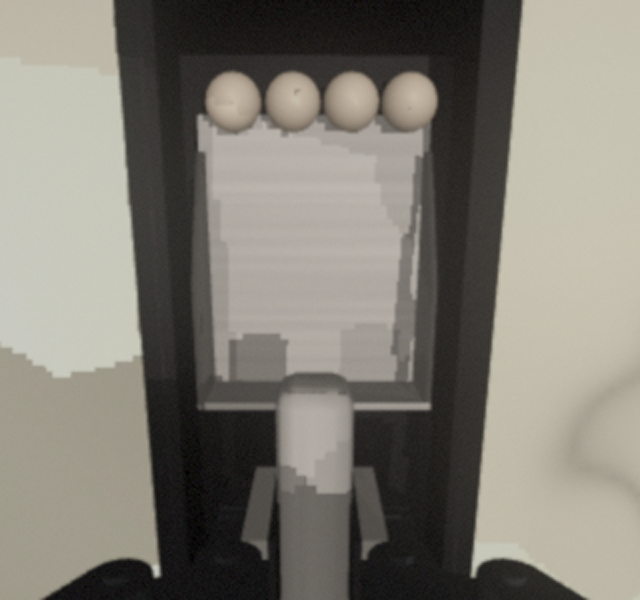

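The four balls lie in a row just ahead of the lip, at (233,100), (292,100), (350,100) and (410,100), all within the blade's width. I'll keep pushing to the front wall.

Call:
{"op": "jog_arm", "data": {
  "series": [
    [[0, 0, 0], [0, 0.7, -4], 1],
    [[0, 0, 0], [0, 0, -3], 1],
    [[0, 0, 0], [0, 0, -3], 1],
    [[0, 0, 0], [0, 0, 0], 1]
  ]
}}

```text
clock: 7.82
eef_pos: [548.7, -199.6, 47.7]
tool_rot: [0.668, 1.566, -0.873]
force: [0.6, -4.0, 7.3]
width: 15.0
```

Call:
{"op": "jog_arm", "data": {
  "series": [
    [[0, 0, 0], [0, 0, -3], 1],
    [[0, 0, 0], [0, 0, -2], 1],
    [[0, 0, 0], [0, 0, 0], 1]
  ]
}}

```text
clock: 8.2
eef_pos: [548.6, -194.8, 47.7]
tool_rot: [0.663, 1.565, -0.878]
force: [1.2, -4.3, 7.5]
width: 15.2
```

```bash
cat > ck.py <<'E'
import sys
from h import *
p,R,s=cur(); print(s['clock'],p.round(1),R.as_matrix().round(3).tolist(),s['width'],np.round(s['force'],1))
d=grab('wrist',sys.argv[1]);P=cloud(d)
g=d['img'].astype(int); hsv=cv2.cvtColor(d['img'],cv2.COLOR_RGB2HSV)
a=d['img'][:300,100:420,::-1]; a=cv2.resize(a,(480,450)); cv2.imwrite('pics/'+sys.argv[1]+'c.png',a)
gr=cv2.medianBlur(cv2.cvtColor(d['img'],cv2.COLOR_RGB2GRAY),3)
c=cv2.HoughCircles(gr[:200,150:360],cv2.HOUGH_GRADIENT,1,18,param1=80,param2=12,minRadius=9,maxRadius=18)
for u,v,r in (c[0] if c is not None else []):
    print('ball',u+150,v,r,P[int(v),int(u)+150].round(1))
E
python3 ck.py w6
```

```text
8.2 [ 548.6 -194.8   47.7] [[0.004, 1.0, 0.03], [-0.004, 0.03, -1.0], [-1.0, 0.003, 0.004]] 15.222354343229412 [ 1.2 -4.3  7.5]
ball 244.5 66.5 14.9 [ 539.  -105.5   21.2]
ball 302.5 65.5 14.1 [ 569.4 -104.1   20.6]
ball 215.5 65.5 11.8 [ 523.6 -105.3   19.9]
ball 274.5 67.5 16.3 [ 554.7 -105.5   21.3]
```

Call:
{"op": "jog_arm", "data": {
  "series": [
    [[0, 0, 0], [0, 0, -2], 1],
    [[0, 0, 0], [0, 0, -2], 1],
    [[0, 0, 0], [0, 0, 0], 1]
  ]
}}

```text
clock: 8.62
eef_pos: [548.5, -194.2, 48.1]
tool_rot: [0.475, 1.561, -1.067]
force: [-0.5, -9.0, 7.0]
width: 14.5
```

```bash
python3 ck.py w7
```

```text
8.625 [ 548.5 -194.2   48.1] [[0.005, 1.0, 0.028], [-0.009, 0.028, -1.0], [-1.0, 0.005, 0.009]] 14.481997315259497 [-0.5 -9.   7. ]
ball 274.5 64.5 12.9 [ 554.8 -103.5   20.1]
ball 303.5 64.5 12.7 [ 569.8 -103.2   21.7]
ball 212.5 65.5 15.2 [ 522.2 -104.9   20. ]
ball 245.5 65.5 12.7 [ 539.6 -104.6   22. ]
```

View pics/w7c.png

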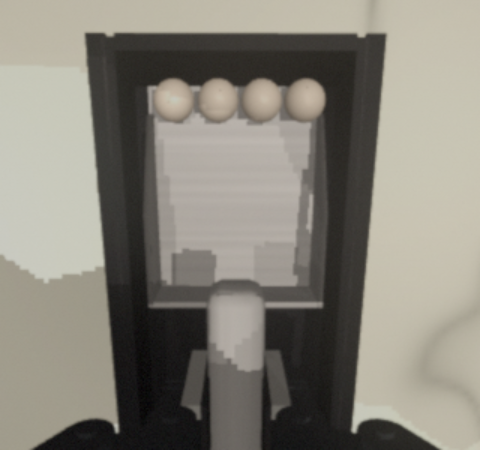

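The balls sit on the lip at (173,100), (218,100), (262,100) and (306,100), and the lip touches the wall (fy −9 N). Next, tilt the lip up gently.

Call:
{"op": "jog_arm", "data": {
  "series": [
    [[0, 3, 0], [-0.5, 0, 1], 1],
    [[0, 3, 0], [-0.5, 0, 1], 1],
    [[0, 0, 0], [0, 0, 0], 1]
  ]
}}

```text
clock: 9.05
eef_pos: [546.9, -194.1, 47.3]
tool_rot: [3.133, 1.47, 1.589]
force: [-1.2, -7.2, 1.8]
width: 14.8
```

```bash
python3 ck.py w8
```

```text
9.05 [ 546.9 -194.1   47.3] [[-0.002, 1.0, 0.027], [0.1, 0.027, -0.995], [-0.995, 0.001, -0.1]] 14.759671614046901 [-1.2 -7.2  1.8]
ball 275.5 70.5 12.7 [ 554.  -103.5   27.2]
ball 247.5 70.5 12.7 [ 539.  -103.6   25.8]
ball 216.5 72.5 15.0 [ 522.4 -105.3   26.9]
ball 301.5 71.5 14.1 [ 568.1 -103.4   25.7]
```

Call:
{"op": "jog_arm", "data": {
  "series": [
    [[0, 3, 0], [-0.5, 0, 0.5], 1],
    [[0, 3, 0], [-0.5, 0, 0.5], 1],
    [[0, 3, 0], [-0.5, 0, 0.5], 1],
    [[0, 3, 0], [-0.5, 0, 0.5], 1],
    [[0, 0, 0], [0, 0, 0], 1]
  ]
}}

```text
clock: 9.72
eef_pos: [546.6, -193.5, 48.0]
tool_rot: [-3.138, 1.258, 1.604]
force: [-0.3, -7.0, 0.1]
width: 15.1
```

```bash
python3 ck.py w9
```

```text
9.725 [ 546.6 -193.5   48. ] [[-0.01, 1.0, 0.027], [0.308, 0.029, -0.951], [-0.951, -0.001, -0.308]] 15.091770515109433 [-0.3 -7.   0.1]
ball 269.5 118.5 16.3 [ 551.1 -124.3   39.1]
ball 244.5 120.5 14.0 [ 537.2 -126.2   40.5]
ball 297.5 92.5 12.7 [ 565.9 -110.6   43.1]
ball 218.5 117.5 11.8 [ 522.7 -124.9   40.6]
```

View pics/w9c.png

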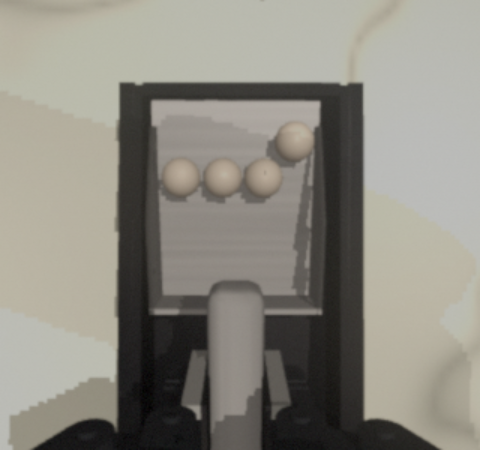

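All four balls have rolled well back onto the blade. I'll tilt a bit more and lift.

Call:
{"op": "jog_arm", "data": {
  "series": [
    [[0, 3, 0], [-2, 0, 1], 1],
    [[0, 3, 0], [-4, 0, 0], 1],
    [[0, 1, 0], [-9, 0, -4], 1],
    [[0, 0, 0], [-18, 0, -8], 1],
    [[0, 0, 0], [-22, 0, -10], 1],
    [[0, 0, 0], [-22, 0, -10], 1],
    [[0, 0, 0], [-22, 0, -10], 1],
    [[0, 0, 0], [-14, 0, -6], 1]
  ]
}}

```text
clock: 10.78
eef_pos: [548.2, -195.7, 174.0]
tool_rot: [3.136, 1.135, 1.598]
force: [0.1, -0.4, -2.1]
width: 14.9
```

Call:
{"op": "jog_arm", "data": {
  "series": [
    [[0, 0, 0], [-22, 0, -10], 1],
    [[0, 0, 0], [-22, 0, -10], 1],
    [[0, 0, 0], [-15, 0, -7], 1],
    [[0, 0, 0], [0, 0, 0], 1]
  ]
}}

```text
clock: 11.28
eef_pos: [548.0, -197.2, 237.5]
tool_rot: [3.137, 1.136, 1.597]
force: [-0.3, -0.5, -1.8]
width: 14.9
```

```bash
python3 ck.py w10
python3 - <<'E'
from h import *
d=load('w10');P=cloud(d); p,R,s=cur(); print(s['qpos'],s['torque'])
# bar & blade points in tool frame
for v in range(60,300,12): print(v,P[v,258].round(1), R.inv().apply(P[v,258]-p).round(1))
E
```

```text
11.275 [ 548.  -197.2  237.5] [[-0.011, 1.0, 0.029], [0.421, 0.031, -0.906], [-0.907, 0.002, -0.421]] 14.908993504003437 [-0.3 -0.5 -1.8]
ball 220.5 186.5 11.4 [ 525.2 -164.6  223.7]
ball 295.5 188.5 10.0 [ 569.1 -164.5  223.6]
ball 270.5 186.5 9.6 [ 554.5 -163.5  222.3]
ball 276.5 36.5 13.0 [566.3  76.   12.4]
ball 245.5 186.5 10.0 [ 539.8 -164.3  224.1]
ball 243.5 24.5 16.2 [526.   36.4  89.7]
[ 0.39246738  0.66249817  0.21774498  1.53683449 -0.51150752  1.26629855
  0.84719214] [-0.70100029  0.03764002  0.04186659]
60 [542.9  37.2  17.7] [ 297.1    2.6 -120. ]
72 [545.5 -98.  233.1] [ 44.8   1.1 -88.4]
84 [ 545.6 -103.8  229.9] [ 45.3   1.1 -81.8]
96 [ 545.8 -110.4  228.1] [ 44.1   1.1 -75. ]
108 [ 546.1 -117.5  227.2] [ 42.    1.1 -68.2]
120 [ 546.3 -123.8  224. ] [ 42.2   1.1 -61.1]
132 [ 546.5 -130.4  221.4] [ 41.8   1.1 -54. ]
144 [ 546.7 -137.1  218.8] [ 41.3   1.1 -46.8]
156 [ 546.9 -144.   215.9] [ 41.    1.1 -39.4]
168 [ 547.1 -151.1  213.8] [ 39.9   1.1 -32.1]
180 [ 547.3 -157.9  209.4] [ 41.    1.1 -24.1]
192 [ 547.4 -174.6  275.6] [-26.    0.7 -36.9]
204 [ 547.5 -179.9  278.3] [-30.7   0.6 -33.2]
216 [ 547.7 -184.7  276.7] [-31.2   0.6 -28.2]
228 [ 547.8 -189.5  276.2] [-32.8   0.6 -23.6]
240 [ 548.  -194.4  273.7] [-32.6   0.6 -18.1]
252 [ 548.1 -199.3  272.8] [-33.9   0.6 -13.2]
264 [ 548.3 -204.4  270.7] [-34.2   0.6  -7.8]
276 [ 548.5 -209.7  267.6] [-33.6   0.6  -1.7]
288 [ 548.6 -215.2  264.4] [-33.    0.7   4.7]
```

View pics/w10c.png

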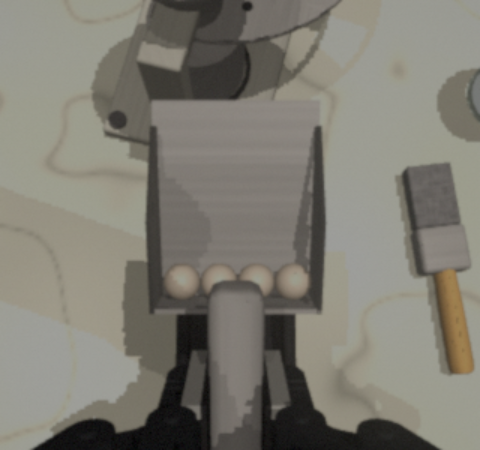

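All four balls are at the heel: (181,281), (218,281), (256,281), (292,281). The depth data shows the bar axis lies 23 mm *behind* the reported TCP and the scoop has slipped 5° nose-down in the grip. I'll plan the carry and tipping from the measured lip location.

Run:
```python
from h import *
L=np.array([45.5,1,-93])
def w(lip,t,n): return (np.array(lip)-Rt(1.8,t).apply(L),1.8,t,n)
W=[w((511,32,225),25,5),w((511,38,180),2,5),w((511,40,169),-8,3)]
W+=[w((511,40,169),-8-4*i,1) for i in range(1,8)]
for a in W: print(a[0].round(1),a[2])
plan(W,1)
```

```text
[513.3 -71.5 226.9] 25
[513.  -56.5 222.2] 2
[512.7 -45.8 227. ] -8
[512.6 -41.5 232.8] -12
[512.4 -36.8 238.4] -16
[512.3 -31.8 243.6] -20
[512.1 -26.5 248.4] -24
[511.9 -20.8 252.8] -28
[511.7 -14.8 256.9] -32
[511.5  -8.5 260.5] -36
[[-0.0, 0.0, -0.0], [12.4, -6.1, -22.1], 1] ,
[[-0.0, 0.0, -0.0], [12.4, -6.1, -22.1], 1] ,
[[-0.0, 0.0, -0.0], [12.4, -6.1, -22.1], 1] ,
[[-0.0, 0.0, -0.0], [12.4, -6.1, -22.1], 1] ,
[[-0.0, 0.0, -0.0], [12.4, -6.0, -22.1], 1] ,
[[0.0, -4.6, 0.0], [2.1, 0.0, -2.3], 1] ,
[[-0.0, -4.6, -0.0], [1.9, 0.0, -2.5], 1] ,
[[0.0, -4.6, -0.0], [1.7, 0.0, -2.6], 1] 
--
[[-0.0, -4.6, -0.0], [1.5, 0.0, -2.8], 1] ,
[[-0.0, -4.6, -0.0], [1.3, 0.0, -2.9], 1] ,
[[-0.0, -3.3, -0.0], [-1.5, 0.0, -3.6], 1] ,
[[0.0, -3.3, 0.0], [-1.7, 0.0, -3.6], 1] ,
[[0.0, -3.3, -0.0], [-1.9, 0.0, -3.4], 1] ,
[[0.0, -4.0, 0.0], [-6.4, -0.0, -3.4], 1] ,
[[-0.0, -4.0, 0.0], [-6.4, -0.0, -3.4], 1] ,
[[0.0, -4.0, 0.0], [-6.4, -0.0, -3.4], 1] 
--
[[0.0, -4.0, -0.0], [-6.4, 0.0, -3.4], 1] ,
[[-0.0, -4.0, -0.0], [-6.4, -0.0, -3.4], 1] ,
[[0.0, -4.0, -0.0], [-6.4, 0.0, -3.4], 1] ,
[[-0.0, -4.0, 0.0], [-6.4, -0.0, -3.4], 1] ,
```

Call:
{"op": "jog_arm", "data": {
  "series": [
    [[0, 0, 0], [6, -3, -11], 1],
    [[0, 0, 0], [12, -6, -22], 1],
    [[0, 0, 0], [13, -6.5, -23], 1],
    [[0, 0, 0], [13, -6.5, -23], 1],
    [[0, 0, 0], [12, -6, -22], 1],
    [[0, 0, 0], [6, -2.5, -9.5], 1],
    [[0, 0, 0], [0, 0, 0], 1]
  ]
}}

```text
clock: 12.2
eef_pos: [512.7, -71.1, 226.5]
tool_rot: [-3.139, 1.134, 1.604]
force: [0.3, -0.7, -2.4]
width: 14.9
```

Call:
{"op": "jog_arm", "data": {
  "series": [
    [[0, -4.6, 0], [2, 0, -2.3], 1],
    [[0, -4.6, 0], [2, 0, -2.5], 1],
    [[0, -4.6, 0], [1.7, 0, -2.6], 1],
    [[0, -4.6, 0], [1.5, 0, -2.8], 1],
    [[0, -4.6, 0], [1.3, 0, -2.9], 1],
    [[0, 0, 0], [0, 0, 0], 1]
  ]
}}

```text
clock: 12.95
eef_pos: [513.0, -55.4, 222.0]
tool_rot: [-3.131, 1.535, 1.615]
force: [0.0, 0.5, -1.7]
width: 14.8
```

```bash
python3 ck.py w11
python3 - <<'E'
from h import *
d=load('w11');P=cloud(d); p,R,s=cur(); print(s['qpos'])
for v in range(30,240,10): print(v,P[v,258].round(1), R.inv().apply(P[v,258]-p).round(1))
z=P[...,2]; Q=P[(z>159)&(z<169)&(P[...,1]>-5)]; print(len(Q),Q.min(0),Q.max(0))
E
```

```text
12.95 [513.  -55.4 222. ] [[-0.002, 0.999, 0.034], [0.036, 0.034, -0.999], [-0.999, -0.0, -0.036]] 14.761557369272198 [ 0.   0.5 -1.7]
ball 255.5 42.5 17.4 [507.1  66.6  91.4]
ball 293.5 168.5 11.8 [532.3 -18.9 196.1]
ball 272.5 169.5 11.6 [520.1 -19.8 196.5]
ball 221.5 169.5 10.6 [490.7 -20.7 196.8]
ball 246.5 168.5 10.5 [505.1 -20.1 194.7]
ball 189.5 113.5 9.4 [435.1   5.8  15.6]
ball 288.5 186.5 9.35 [531.5 -33.2 182.2]
[-0.16689191  0.46393155  0.35728584  1.89225625 -0.26039055  0.83503955
  0.36488826]
30 [509.3  76.   90.4] [ 136.3    0.6 -128.1]
40 [509.5  68.   92.6] [ 133.9    0.6 -120.2]
50 [509.8  60.6  91.4] [ 134.7    0.6 -112.7]
60 [510.   52.9  90.5] [ 135.4    0.6 -105. ]
70 [510.3  35.4 178.6] [ 46.7   0.3 -90.7]
80 [510.5  29.8 179.6] [ 45.5   0.3 -85.1]
90 [510.7  24.2 179.7] [ 45.2   0.3 -79.5]
100 [510.8  18.5 181.6] [ 43.2   0.3 -73.8]
110 [511.   12.7 180.3] [ 44.3   0.4 -68. ]
120 [511.2   7.  182.6] [ 41.7   0.4 -62.3]
130 [511.4   1.  181.1] [ 43.    0.4 -56.3]
140 [511.6  -4.9 182.3] [ 41.6   0.4 -50.5]
150 [511.8 -11.1 181.7] [ 42.    0.4 -44.3]
160 [512.  -17.3 181.4] [ 42.1   0.4 -38. ]
170 [512.2 -22.1 189.1] [ 34.2   0.4 -33.5]
180 [512.4 -30.1 181.3] [ 41.7   0.4 -25.2]
190 [511.9 -19.4 247. ] [-23.5   0.2 -38.3]
200 [511.9 -22.1 252.5] [-29.1   0.1 -35.7]
210 [512.  -25.8 254.3] [-31.    0.1 -32.1]
220 [512.2 -30.3 253.6] [-30.5   0.1 -27.6]
230 [512.3 -34.4 254.4] [-31.5   0.1 -23.6]
2740 [451.03874685  16.39711413 159.00116105] [566.24185881  79.13786969 167.31053145]
```

The lip is over the mouth at (510,37,179), with the throat ahead at y of about 60. Tipping slowly.

Call:
{"op": "jog_arm", "data": {
  "series": [
    [[0, -3.3, 0], [-1.5, 0, -3.6], 1],
    [[0, -3.3, 0], [-1.7, 0, -3.6], 1],
    [[0, -3.3, 0], [-1.9, 0, -3.4], 1],
    [[0, -4, 0], [-6.4, 0, -3.4], 1],
    [[0, -4, 0], [-6.4, 0, -3.4], 1],
    [[0, -4, 0], [-6.4, 0, -3.4], 1],
    [[0, -2, 0], [-3.2, 0, -1.7], 1],
    [[0, 0, 0], [0, 0, 0], 1]
  ]
}}

```text
clock: 14.0
eef_pos: [512.1, -30.0, 245.8]
tool_rot: [-0.002, 1.189, -1.543]
force: [-0.6, 0.2, -1.9]
width: 14.9
```

```bash
python3 ck.py w12
```

```text
14.0 [512.1 -30.  245.8] [[0.01, 1.0, 0.028], [-0.372, 0.03, -0.928], [-0.928, -0.001, 0.372]] 14.945342192788033 [-0.6  0.2 -1.9]
ball 253.5 18.5 11.8 [506.5  51.  104.6]
ball 241.5 1.5 12.4 [497.9  61.3 104.7]
ball 327.5 57.5 17.4 [552.6  40.  156. ]
```

Call:
{"op": "jog_arm", "data": {
  "series": [
    [[0, -4, 0], [-6.4, 0, -3.4], 1],
    [[0, -4, 0], [-6.4, 0, -3.4], 1],
    [[0, -4, 0], [-6.4, 0, -3.4], 1],
    [[0, 0, 0], [0, 0, 0], 1],
    [[0, 0, 0], [0, 0, 0], 1]
  ]
}}

```text
clock: 14.68
eef_pos: [511.1, -13.8, 259.2]
tool_rot: [0.0, 0.98, -1.543]
force: [-0.1, -0.3, -0.8]
width: 14.7
```

Call:
{"op": "jog_arm", "data": {
  "series": [
    [[0, 4, 0], [6.4, 0, 3.4], 1],
    [[0, 5, 0], [2, 0, 12], 1],
    [[0, 5, 0], [0, 0, 20], 1],
    [[0, 5, 0], [-10, 0, 25], 1],
    [[0, 5, 0], [-10, 0, 25], 1],
    [[0, 5, 0], [0, 0, 20], 1],
    [[0, 0, 0], [0, 0, 0], 1]
  ]
}}

```text
clock: 15.55
eef_pos: [513.0, -116.6, 307.5]
tool_rot: [0.037, 1.484, -1.515]
force: [0.8, 0.5, -2.1]
width: 14.8
```

```bash
python3 ck.py w13
python3 - <<'E'
from h import *
a=load('w13')['img'][:,:,::-1]
t=grab('top','t13')['img'][185:250,160:350,::-1]
cv2.imwrite('pics/c13.png',cv2.vconcat([cv2.resize(a[:260],(640,325)),cv2.resize(t,(640,219),interpolation=cv2.INTER_CUBIC)]))
E
```

```text
15.55 [ 513.  -116.6  307.5] [[0.005, 1.0, 0.018], [-0.087, 0.018, -0.996], [-0.996, 0.003, 0.087]] 14.798585021364882 [ 0.8  0.5 -2.1]
ball 239.5 39.5 17.4 [494.8  -7.1 129.1]
```

View pics/c13.png

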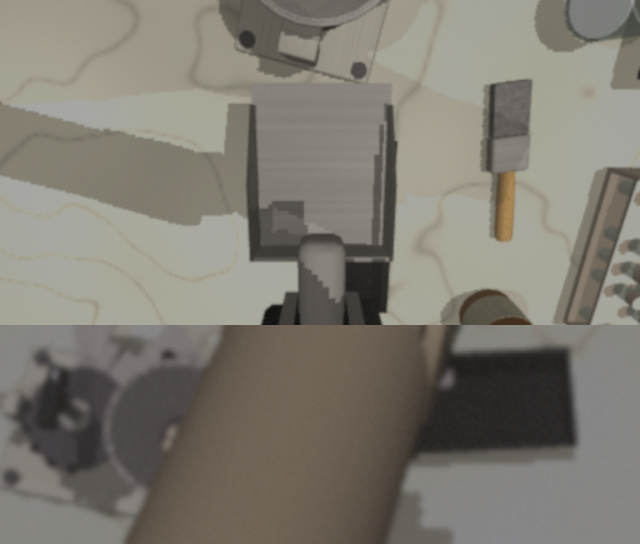

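The scoop is empty and no ball shows on the bench; the balls went into the hopper. The scoop goes down on the free bench nearer the robot, around x 432, y −250.

Run:
```python
from h import *
plan([((432,-250,140),1.2,3,6),((432,-250,60),1.2,3,3)],1)
d=load('top0');P=cloud(d);q=P[...]; m=(q[...,0]>380)&(q[...,0]<470)&(q[...,1]>-350)&(q[...,1]<-130); print(np.nanmax(q[m][:,2]),m.sum())
```

```text
[[0.1, 1.3, -0.0], [29.5, -14.2, 20.3], 1] ,
[[0.1, 1.3, -0.0], [29.0, -14.2, 21.0], 1] ,
[[0.1, 1.3, -0.0], [28.5, -14.1, 21.7], 1] ,
[[0.1, 1.3, -0.0], [28.0, -14.1, 22.4], 1] ,
[[0.1, 1.3, -0.0], [27.5, -14.1, 23.0], 1] ,
[[0.1, 1.3, -0.0], [27.0, -14.1, 23.6], 1] ,
[[0.0, 0.0, 0.0], [26.6, 0.0, 1.4], 1] ,
[[0.0, 0.0, 0.0], [26.6, 0.0, 1.4], 1] 
--
[[0.0, 0.0, 0.0], [26.6, 0.0, 1.4], 1] ,
7.381404055913663 1995
```

Call:
{"op": "jog_arm", "data": {
  "series": [
    [[0, 1.3, 0], [29.5, -14, 20], 1],
    [[0, 1.3, 0], [29, -14, 21], 1],
    [[0, 1.3, 0], [28.5, -14, 22], 1],
    [[0, 1.3, 0], [28, -14, 22], 1],
    [[0, 1.3, 0], [27.5, -14, 23], 1],
    [[0, 1.3, 0], [27, -14, 24], 1],
    [[0, 0, 0], [26, 0, 1.4], 1],
    [[0, 0, 0], [26, 0, 1.4], 1]
  ]
}}

```text
clock: 16.65
eef_pos: [434.5, -248.2, 86.7]
tool_rot: [-3.133, 1.52, 1.611]
force: [0.6, 0.4, -1.8]
width: 14.5
```

Call:
{"op": "jog_arm", "data": {
  "series": [
    [[0, 0, 0], [26, 0, 1.4], 1],
    [[0, 0, 0], [8, 0, 0.4], 1],
    [[0, 0, 0], [4, 0, 0], 1],
    [[0, 0, 0], [0, 0, 0], 1]
  ]
}}

```text
clock: 17.15
eef_pos: [434.9, -248.8, 50.2]
tool_rot: [3.128, 1.521, 1.588]
force: [-0.5, -0.3, -1.3]
width: 15.1
```

```bash
python3 ck.py w14
python3 - <<'E'
from h import *
d=load('w14');P=cloud(d); p,R,s=cur()
for v in range(70,300,15): print(v,P[v,258].round(1), R.inv().apply(P[v,258]-p).round(1))
E
```

```text
17.15 [ 434.9 -248.8   50.2] [[-0.001, 1.0, 0.031], [0.05, 0.031, -0.998], [-0.999, 0.001, -0.05]] 15.06289295567708 [-0.5 -0.3 -1.3]
70 [ 432.5 -157.1    6.7] [ 48.2   0.4 -89.5]
85 [ 432.8 -165.7    8.4] [ 46.    0.3 -81.1]
100 [ 433.  -174.3    9.2] [ 44.8   0.3 -72.5]
115 [ 433.3 -182.9   10.4] [ 43.2   0.3 -63.9]
130 [ 433.6 -191.9    8.5] [ 44.6   0.3 -54.9]
145 [ 433.8 -200.8   10.8] [ 41.9   0.3 -46.1]
160 [ 434.1 -210.1   10.4] [ 41.8   0.3 -36.8]
175 [ 434.4 -219.5   10.9] [ 40.9   0.3 -27.5]
190 [ 433.9 -213.1   75.7] [-23.6   0.1 -37.1]
205 [ 434.  -217.5   82.8] [-30.8   0.  -33. ]
220 [ 434.2 -223.8   83.1] [-31.4   0.  -26.7]
235 [ 434.4 -230.6   82.4] [-31.1   0.  -19.9]
250 [ 434.6 -237.3   82.5] [-31.5   0.  -13.2]
265 [ 434.8 -243.9   83. ] [-32.3   0.   -6.6]
280 [ 435.  -250.6   83.5] [-33.2   0.    0. ]
295 [ 435.2 -258.5   82.5] [-32.5   0.    7.9]
```

Call:
{"op": "jog_arm", "data": {
  "series": [
    [[0, 0, 0], [5, 0, 0], 1],
    [[0, 0, 0], [3, 0, 0], 1],
    [[0, 0, 0], [1, 0, 0], 1],
    [[0, 0, 0], [0, 0, 0], 1]
  ]
}}

```text
clock: 17.7
eef_pos: [434.8, -249.0, 42.5]
tool_rot: [3.105, 1.521, 1.564]
force: [-2.6, -0.6, 17.9]
width: 14.6
```

Call:
{"op": "jog_arm", "data": {
  "series": [
    [[0, 0, 0], [0, 0, 0], 0],
    [[0, 0, 0], [0, 0, 0], 0],
    [[0, 0, 0], [0, 0, 0], 0],
    [[0, 0, 0], [0, 0, 0], 0],
    [[0, 0, 0], [-15, 0, 0], 0],
    [[0, 0, 0], [-30, 0, 0], 0],
    [[0, 0, 0], [-40, 0, 0], 0],
    [[0, 0, 0], [-50, 0, 0], 0]
  ]
}}

```text
clock: 18.7
eef_pos: [434.1, -254.9, 177.2]
tool_rot: [-3.122, 1.52, 1.621]
force: [0.7, -0.9, -0.4]
width: 42.8
```

```bash
python3 ck.py w15
python3 - <<'E'
from h import *
d=load('w15');P=cloud(d); z=P[...,2]
Q=P[(z>60)&(z<90)&(abs(P[...,0]-434)<25)]; print(len(Q),Q.mean(0),np.percentile(Q[:,2],[5,50,95]),cv2.minAreaRect(Q[:,:2].astype(np.float32)))
for y in (-290,-250,-220): q=Q[abs(Q[:,1]-y)<8]; print(y,len(q),np.median(q[:,2]) if len(q) else 0)
# hopper contents from top
t=grab('top','t15'); T=cloud(t); m=(np.hypot(T[...,0]-510.5,T[...,1]-59.5)<24); r,c=np.nonzero(m); print(r.min(),r.max(),c.min(),c.max())
w=t['img'][185:245,150:250,::-1]; cv2.imwrite('pics/c15.png',cv2.resize(cv2.convertScaleAbs(w,alpha=1.4),(750,450),interpolation=cv2.INTER_CUBIC))
print(T[195:240:3,200:230:3,2].round(0).astype(int))
plan([((434,-150,320),20,0,4),((531,152,320),77.3,0,8)],0)
E
```

```text
18.7 [ 434.1 -254.9  177.2] [[-0.003, 1.0, 0.03], [0.051, 0.03, -0.998], [-0.999, -0.001, -0.051]] 42.80197621349208 [ 0.7 -0.9 -0.4]
1607 [ 433.97948083 -248.33872124   74.68460147] [72.21403886 74.93923106 76.2849816 ] ((434.14984130859375, -250.67926025390625), (15.991225242614746, 75.19469451904297), 2.06618595123291)
-290 106 74.7696114424273
-250 333 75.07286266438135
-220 373 74.72530423238305
209 225 206 221
[[ 93  91  93 165 163 166  90   0  -1  -1]
 [ 87 166 160 155 161 158 158 166   2  -3]
 [160 152 151 145 145 147 150 154 160 167]
 [155 145 141 138 133 140 137 138 150 159]
 [148 138 130 125 123 120 129 131 141 150]
 [141 136 123 114 112 111 114 125 134 150]
 [138 127 117 104  94  94 101 116 127 141]
 [135 125 112  90 104  89 104 107 126 142]
 [135 126 111 114 112  91 100 104 127 145]
 [138 129 111 110 105 104  93 115 134 151]
 [146 136 125 116 112 111 116 134 142 159]
 [152 150 138 132 130 130 135 147 156 163]
 [163 156 152 148 146 152 153 165 165  15]
 [ 13 165 164 162 164 163 167  20  17  10]
 [ 12   8  10  14  10  12  12  11  12   6]]
[[-4.6, -0.6, -0.2], [-33.5, 0.3, -28.5], 0] ,
[[-4.6, -0.6, -0.2], [-33.8, 2.4, -28.0], 0] ,
[[-4.6, -0.6, -0.2], [-34.2, 4.5, -27.4], 0] ,
[[-4.6, -0.6, -0.2], [-34.5, 6.5, -26.6], 0] ,
[[-7.2, 0.0, -0.0], [0.0, 24.3, -31.3], 0] ,
[[-7.2, -0.0, 0.0], [0.0, 28.0, -28.1], 0] ,
[[-7.2, -0.0, 0.0], [0.0, 31.3, -24.3], 0] ,
[[-7.2, 0.0, -0.0], [-0.0, 34.1, -20.2], 0] 
--
[[-7.2, 0.0, 0.0], [-0.0, 36.3, -15.8], 0] ,
[[-7.2, 0.0, 0.0], [0.0, 38.0, -11.2], 0] ,
[[-7.2, -0.0, 0.0], [-0.0, 39.1, -6.4], 0] ,
[[-7.2, -0.0, -0.0], [-0.0, 39.6, -1.4], 0] ,
```

The scoop stands level on the bench with its bar top at z 75. Now over to the T-bar.

Call:
{"op": "jog_arm", "data": {
  "series": [
    [[-4.6, -0.7, 0], [-33.5, 0, -28.5], 0],
    [[-4.6, -0.7, 0], [-34, 2.5, -28], 0],
    [[-4.6, -0.7, 0], [-34, 4.5, -27.5], 0],
    [[-4.6, -0.7, 0], [-34.5, 6.5, -26.5], 0],
    [[-7.2, 0, 0], [0, 24, -31], 0],
    [[-7.2, 0, 0], [0, 28, -28], 0],
    [[-7.2, 0, 0], [0, 31, -24], 0],
    [[-7.2, 0, 0], [0, 34, -20], 0]
  ]
}}

```text
clock: 19.8
eef_pos: [479.1, 3.2, 316.1]
tool_rot: [1.067, 1.563, 0.354]
force: [0.9, -0.1, -0.2]
width: 42.7
```

Call:
{"op": "jog_arm", "data": {
  "series": [
    [[-7.2, 0, 0], [0, 36, -16], 0],
    [[-7.2, 0, 0], [0, 38, -11], 0],
    [[-7.2, 0, 0], [0, 39, -6.5], 0],
    [[-7.2, 0, 0], [0, 39.5, -1.5], 0],
    [[0, 0, 0], [0, 0, 0], 0]
  ]
}}

```text
clock: 20.42
eef_pos: [526.0, 156.5, 316.3]
tool_rot: [0.785, 1.562, 0.577]
force: [0.6, -0.3, -0.1]
width: 42.5
```

```bash
cat > tb.py <<'E'
import sys
from h import *
p,R,s=cur(); M=R.as_matrix(); print(s['clock'],p.round(1),M.round(3).tolist(),'psi',np.degrees(np.arctan2(M[1,1],M[0,1])),s['width'],np.round(s['force'],1),np.round(s['torque'],2),np.round(s['qpos'],2))
d=grab('wrist',sys.argv[1]);P=cloud(d);z=P[...,2]
Q=P[(z>203)&(z<216)&(np.hypot(P[...,0]-531,P[...,1]-152)<40)]; print(len(Q)); 
if len(Q)>20: print(Q.mean(0),cv2.minAreaRect(Q[:,:2].astype(np.float32)))
E
python3 tb.py w16
```

```text
20.425 [526.  156.5 316.3] [[0.007, 0.207, 0.978], [0.005, 0.978, -0.207], [-1.0, 0.006, 0.006]] psi 78.06529598697605 42.45994361045669 [ 0.6 -0.3 -0.1] [-0.02 -0.03 -0.03] [-0.37  0.38  0.04  1.68 -0.02  1.07  1.04]
914
[528.38377631 154.11925586 210.88972047] ((530.0243530273438, 153.96121215820312), (13.748004913330078, 49.1876106262207), 77.59878540039062)
```

Call:
{"op": "jog_arm", "data": {
  "series": [
    [[0.5, 0, 0], [40, -2, 4.5], 0],
    [[0, 0, 0], [40, 0, 0], 0],
    [[0, 0, 0], [25, 0, 0], 0],
    [[0, 0, 0], [0, 0, 0], 0]
  ]
}}

```text
clock: 20.98
eef_pos: [529.5, 148.2, 210.2]
tool_rot: [0.337, 1.567, 0.112]
force: [-0.2, -0.1, 0.5]
width: 42.7
```

```bash
python3 tb.py w17
python3 - <<'E'
from h import *
a=load('w17')['img'][:,:,::-1]; cv2.imwrite('pics/c17.png',a)
E
```

```text
20.975 [529.5 148.2 210.2] [[0.003, 0.223, 0.975], [0.0, 0.975, -0.223], [-1.0, 0.001, 0.003]] psi 77.08996964102562 42.71233080050761 [-0.2 -0.1  0.5] [-0.04 -0.05  0.01] [-0.35  0.5   0.04  1.82 -0.03  0.82  1.05]
2328
[527.58320777 154.18185242 210.83897536] ((529.6373291015625, 153.9566192626953), (14.05158519744873, 49.35859680175781), 76.86522674560547)
```

View pics/c17.png

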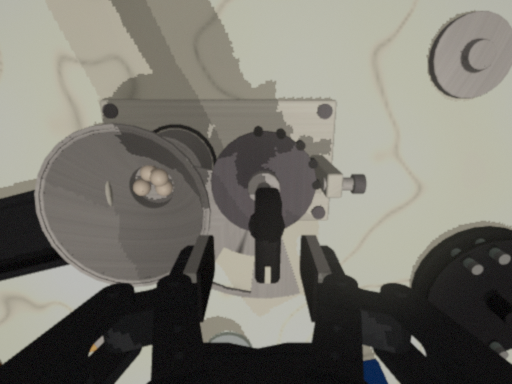

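The picture shows all four balls in the throat at about (152,180). The T-bar at (267,235) is about 5 mm toward tool +y from mid-jaw, so I'll correct, lower and grip.

Call:
{"op": "jog_arm", "data": {
  "series": [
    [[0, 0, 0], [3, 5.5, -1], 0],
    [[0, 0, 0], [15, 0, 0], 0],
    [[0, 0, 0], [14, 0, 0], 0],
    [[0, 0, 0], [0, 0, 0], 0]
  ]
}}

```text
clock: 21.52
eef_pos: [530.5, 155.5, 178.2]
tool_rot: [0.576, 1.566, 0.353]
force: [-0.1, -0.4, 0.7]
width: 42.8
```

```bash
python3 tb.py w18
```

```text
21.525 [530.5 155.5 178.2] [[0.005, 0.221, 0.975], [0.002, 0.975, -0.221], [-1.0, 0.003, 0.004]] psi 77.23142858471853 42.7861964145683 [-0.1 -0.4  0.7] [ 0.   -0.   -0.01] [-0.36  0.55  0.04  1.85 -0.03  0.75  1.04]
4722
[526.1497958  155.27530884 210.47695262] ((526.3134155273438, 158.03152465820312), (48.674922943115234, 56.43316650390625), 24.3028564453125)
```

Call:
{"op": "jog_arm", "data": {
  "series": [
    [[0, 0, 0], [1, -1.5, 0], 0],
    [[0, 0, 0], [0, 0, 0], 1],
    [[0, 0, 0], [0, 0, 0], 1],
    [[0, 0, 0], [0, 0, 0], 1],
    [[0, 0, 0], [0, 0, 0], 1],
    [[0, 0, 0], [0, 0, 0], 1],
    [[0, 0, 0], [0, 0, 0], 1]
  ]
}}

```text
clock: 22.45
eef_pos: [531.4, 153.7, 179.3]
tool_rot: [0.469, 1.563, 0.245]
force: [-0.4, -2.8, 6.1]
width: 16.6
```

```bash
python3 tb.py w19
```

```text
22.45 [531.4 153.7 179.3] [[0.008, 0.221, 0.975], [0.002, 0.975, -0.221], [-1.0, 0.004, 0.007]] psi 77.20515913350516 16.603478643424374 [-0.4 -2.8  6.1] [-0.64  0.38  0.01] [-0.36  0.54  0.04  1.85 -0.03  0.74  1.04]
4410
[526.10567358 154.76947103 210.55427386] ((529.8531494140625, 153.91030883789062), (40.864593505859375, 43.59535217285156), 34.713905334472656)
```

Call:
{"op": "jog_arm", "data": {
  "series": [
    [[0, 0, 0], [0, 0, 0], 1],
    [[4, 0, 0], [0, 0, 0], 1],
    [[5, 0, 0], [0, 0, 0], 1],
    [[5, 0, 0], [0, 0, 0], 1],
    [[5, 0, 0], [0, 0, 0], 1],
    [[5, 0, 0], [0, 0, 0], 1],
    [[0, 0, 0], [0, 0, 0], 1]
  ]
}}

```text
clock: 23.38
eef_pos: [531.3, 153.5, 179.3]
tool_rot: [0.834, 1.563, 0.191]
force: [-2.7, -4.0, 5.6]
width: 17.1
```

```bash
cat > tb2.py <<'E'
import sys
from h import *
p,R,s=cur(); M=R.as_matrix(); psi=np.degrees(np.arctan2(M[1,1],M[0,1])); print(s['clock'],p.round(1),'psi',psi,'turn',77.2-psi,s['width'],np.round(s['force'],1),np.round(s['torque'],2))
d=grab('wrist',sys.argv[1]);P=cloud(d);z=P[...,2]; g=d['img'].max(2)
# T-bar: dark top face ahead of fingers, centre line
Q=P[(z>206)&(z<214)&(np.hypot(P[...,0]-530,P[...,1]-154)<29)&(np.arange(384)[:,None]<290)]; q=R.inv().apply(Q-p); k=abs(q[:,1])<9; print(k.sum(), len(Q))
q=q[k]; 
if len(q)>30:
    print('bar in tool: y',q[:,1].min().round(1),q[:,1].max().round(1),'z',q[:,2].min().round(1),q[:,2].max().round(1)); f=np.polyfit(q[:,2],q[:,1],1); print('bar angle vs tool z deg',np.degrees(np.arctan(f[0])))
E
python3 tb2.py w20
```

```text
23.375 [531.3 153.5 179.3] psi 53.183921053011474 turn 24.01607894698853 17.067834448101447 [-2.7 -4.   5.6] [-0.77  0.44  0.08]
2420 2948
bar in tool: y -9.0 8.9 z -26.3 8.9
bar angle vs tool z deg 0.6987288679616298
```

Call:
{"op": "jog_arm", "data": {
  "series": [
    [[5, 0, 0], [0, 0, 0], 1],
    [[5, 0, 0], [0, 0, 0], 1],
    [[5, 0, 0], [0, 0, 0], 1],
    [[5, 0, 0], [0, 0, 0], 1],
    [[4, 0, 0], [0, 0, 0], 1],
    [[0, 0, 0], [0, 0, 0], 1]
  ]
}}

```text
clock: 24.18
eef_pos: [531.0, 153.3, 179.3]
tool_rot: [1.247, 1.563, 0.186]
force: [-2.6, -3.8, 7.2]
width: 16.9
```

```bash
sed -i 's/k=abs(q\[:,1\])<9;/k=(abs(q[:,1])<10)\&(q[:,2]<-12);/' tb2.py; python3 tb2.py w21
python3 - <<'E'
from h import *
# same angle measure on the ungripped & first-click frames for reference
for f,psi,c in(('w19',77.2,(531.4,153.7,179.3)),('w20',53.18,(531.3,153.5,179.3))):
    P=cloud(load(f));z=P[...,2];R=Rt(psi);Q=P[(z>206)&(z<214)&(np.hypot(P[...,0]-530,P[...,1]-154)<29)];q=R.inv().apply(Q-np.array(c));q=q[(abs(q[:,1])<10)&(q[:,2]<-12)]
    print(f,len(q),q[:,1].min(),q[:,1].max(),q[:,2].min(),np.degrees(np.arctan(np.polyfit(q[:,2],q[:,1],1)[0])))
E
```

```text
24.175 [531.  153.3 179.3] psi 29.190462239637714 turn 48.00953776036229 16.899702387710605 [-2.6 -3.8  7.2] [-0.81  0.63  0.15]
1127 2936
bar in tool: y -9.6 9.9 z -26.4 -12.0
bar angle vs tool z deg 0.17240330446942626
w19 1156 -9.851319931965804 6.926266552039738 -26.583164473887503 -0.5764722981105342
w20 1148 -7.494584239658201 9.188375885874914 -26.499637351032703 0.21446417055403894
```

The bar is following the tool to within 1°. It is at the second click now, so on to the third.

Call:
{"op": "jog_arm", "data": {
  "series": [
    [[5, 0, 0], [0, 0, 0], 1],
    [[5, 0, 0], [0, 0, 0], 1],
    [[5, 0, 0], [0, 0, 0], 1],
    [[4, 0, 0], [0, 0, 0], 1],
    [[3, 0, 0], [0, 0, 0], 1],
    [[2, 0, 0], [0, 0, 0], 1],
    [[0, 0, 0], [0, 0, 0], 1],
    [[0, 0, 0], [0, 0, 0], 1]
  ]
}}

```text
clock: 25.22
eef_pos: [530.8, 153.2, 179.3]
tool_rot: [1.706, 1.564, 0.227]
force: [-3.6, -3.5, 7.1]
width: 17.0
```

Call:
{"op": "jog_arm", "data": {
  "series": [
    [[0, 0, 0], [0, 0, 0], 1],
    [[0, 0, 0], [0, 0, 0], 1],
    [[0, 0, 0], [0, 0, 0], 1],
    [[0, 0, 0], [0, 0, 0], 1],
    [[0, 0, 0], [0, 0, 0], 1],
    [[0, 0, 0], [0, 0, 0], 1],
    [[0, 0, 0], [0, 0, 0], 1],
    [[0, 0, 0], [0, 0, 0], 1]
  ]
}}

```text
clock: 26.22
eef_pos: [530.8, 153.2, 179.3]
tool_rot: [1.714, 1.564, 0.234]
force: [-2.4, -3.0, 7.7]
width: 17.1
```

```bash
python3 tb2.py w22
python3 - <<'E'
from h import *
for f in ('w17','w22'):
    d=load(f);P=cloud(d); g=d['img'].astype(int)
    m=np.hypot(P[...,0]-509.5,P[...,1]-61)<20; m&=P[...,2]<130
    print(f,m.sum(),'heights pct',np.percentile(P[m][:,2],[0,5,25,50,75,95,100]).round(0),'bright',(g[m].sum(1)>480).sum())
    ys,xs=np.nonzero(m); print(xs.min(),xs.max(),ys.min(),ys.max())
    if f=='w22':
        print(P[ys.min():ys.max()+1:4,xs.min():xs.max()+1:4,2].round(0))
s=grab('scene','s22'); P=cloud(s); 
Q=P[(P[...,2]>60)&(P[...,2]<90)&(abs(P[...,0]-434)<30)&(abs(P[...,1]+250)<60)]; print('scoop bar',len(Q),Q.mean(0) if len(Q) else '')
E
```

```text
26.225 [530.8 153.2 179.3] psi 5.220808330411285 turn 71.97919166958872 17.121446962351698 [-2.4 -3.   7.7] [-0.87  0.71  0.14]
1129 2960
bar in tool: y -7.6 6.1 z -26.4 -12.0
bar angle vs tool z deg 0.1602422540429047
w17 1781 heights pct [ 16.  90.  95. 103. 106. 113. 116.] bright 134
126 194 148 211
w22 112 heights pct [ 92.  94. 101. 106. 108. 109. 111.] bright 0
230 242 293 323
[[226. 223.  47. 209.]
 [227. 224.  54. 209.]
 [227. 223.  60. 209.]
 [228. 224.  94. 208.]
 [229. 224. 100. 209.]
 [229. 223. 106. 108.]
 [231. 224. 108. 110.]
 [108. 108. 110. 113.]]
scoop bar 170 [ 438.09022119 -252.72034163   72.20003199]
```

Run:
```python
from h import *
t=grab('top','t22'); 
for n,f in (('top','top0'),('top','t15'),('top','t22'),('scene','s3'),('scene','s22')):
    d=load(f);P=cloud(d);g=d['img'].astype(int)
    m=(np.hypot(P[...,0]-510,P[...,1]-60)<24)&(P[...,2]<135)
    q=P[m]; b=g[m]; print(f,m.sum(),'z pct',np.percentile(q[:,2],[0,10,30,50,70,90]).round(0) if len(q) else '','rgb brightest',np.sort(b.sum(1))[-8:], 'warm',((b[:,0]-b[:,2])>20).sum())
    if f in('t22',):
        r,c=np.nonzero(m)
        if len(r): print(P[r.min():r.max()+1:2,c.min():c.max()+1:2,2].round(0).astype(int))
```

```text
top0 211 z pct [ 85.  88.  90.  93. 107. 112.] rgb brightest [331 331 332 332 332 333 333 333] warm 0
t15 210 z pct [ 86.  90. 101. 105. 109. 112.] rgb brightest [361 364 365 367 369 372 374 377] warm 0
t22 182 z pct [ 13.  16.  24.  99. 107. 112.] rgb brightest [253 255 255 257 258 258 261 266] warm 0
[[124 114 114 113 108 110 115 119]
 [118 115 110 104  98 105 107 116]
 [117 111  99  17  16  15  17 108]
 [111 105  31  30  13  16  15  16]
 [110 100  30  18  37  31  24  37]
 [114 105  18  16  31  26  17  30]
 [115 106  13  16  18  22  13 112]
 [120 119 110 105  22 104 113 119]]
s3 191 z pct [ 14.  87.  91.  95. 103. 110.] rgb brightest [429 430 431 431 433 437 440 442] warm 0
s22 145 z pct [ 14.  24.  93.  99. 106. 110.] rgb brightest [351 352 354 354 358 359 363 384] warm 0
```

Through the open throat the top camera now sees the jar floor (z of about 16) and ball tops (24–37); none are left in the throat. Handing in.

```bash
python3 -c "
from cell import *
print(finish_job())"
```

```text
the job is handed in; nothing more can be done
None
```

The job is handed in. All four balls were scooped, tipped into the hopper and dropped into the jar, and the gripper is still holding the T-bar at the third click. `finish_job` gives no verdict.

**Last checks**
- **T-bar:** the tool has turned 72.0° (1.256 rad), and the camera shows the bar aligned with it to within about 1°. The jaws are closed on it, with about 0.14 N m of return torque.
- **Balls:** the top camera's depth shows the throat empty, with ball tops at about 24–37 mm over the jar floor. I did not count the balls in the jar, but four were seen in the throat before the turn.
- **Scoop:** it stands on the free bench at about (434, −230) mm. Right after release its bar top read 75 mm, even along its length. The last scene-camera reading still puts it there, though that reading was 72 mm.
- **Jar and bystanders:** I did not measure them at the end. The arm stayed clear of them, and no push on them showed in the forces.
- **Time:** about 26 s of the 64 s were used.

**What disagreed**
- **Tool point:** the pads close about 23 mm behind the reported TCP, not 6 mm ahead as stated. My first grasp therefore closed on nothing above the scoop bar. I measured the offset and used it from then on.
- **Scoop slip:** the scoop slipped by up to about 5° in the grip during the lift. I allowed for this when tipping.
- **Finger opening:** the reading did not match the parts: 17 mm on the 14 mm T-bar and 15 mm on the 16 mm scoop bar.

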